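Open the light gauge and hold the reference glass in its beam

TASK

Put the loose tee key on the square spindle on top of the light gauge's lamp house, pressed fully down, and turn it anticlockwise (seen from above) until the shutter is fully open; leave the key on. Then take the wide reference glass out of the rack by its two frosted sides only, never touching its clear windows with the fingers, and hold it upright in the light path, midway between lamp and detector, with its clear windows facing the lamp and the detector and its lower part in the beam. Finish while holding it there in the air, without knocking the glass against the gauge and without disturbing the other glasses, the tin or the spool.

Things in the scene. Friction and masses are not known exactly. Their poses are not given: they have to be found in the camera images.
- key_wing (a point): loose steel tee key standing upright on the brown bench, wing up, 54 mm tall. This point is the centre of its flat wing, 42 mm above its underside; the wing is 44 mm long (x axis), 11 mm thick (y axis) and 24 mm high. z is up.
- key_mouth (a point): centre of the key's underside, the mouth of its square socket. The socket block is 24 x 24 mm outside and 22 mm high (a short round neck joins it to the wing); the square bore is 11 x 11 mm and 20 mm deep, its sides parallel to the key's x and y axes, so the key fits the spindle at four angles, 90 degrees apart.
- spindle (a point): foot of the shutter spindle's square end, on its axis, at the top of the round collar on the lamp house that the fitted key's underside rests on. The square end is 10 x 10 mm and stands 18 mm up from here, its tip bevelled; the frame's x and y are parallel to its sides and turn with it. A pointer on the collar lies along the shutter's vane. The lamp house top is 4 mm lower and 60 mm wide.
- shutter (a joint): turn of the shutter spindle, 0 closed (vane across the light duct) to 1.4 rad fully open (a firm stop); it grows anticlockwise seen from above and stays where it is left (dry friction 0.03 N m). With the key on, the socket's play is about 0.1 rad.
- beam (a point): point of the light path midway between lamp and detector, 62 mm above the gauge's underside; x runs along the path towards the lamp, z up. The lamp house's front face is 60 mm away at +x, the detector's lens tube ends 53 mm away at -x; both tops are 28 mm above this point and 60 mm wide. The base plate is 50 mm below. The spindle is 90 mm away at +x; the fitted key's top is 84 mm above.
- cell_mid (a point): centre of the wide reference glass, a solid glass block 22.5 x 12.5 x 50 mm (x, y, z), standing upright in one of the rack's three slots. Its two wide sides (facing +y and -y, 12.5 mm apart) are frosted white and may be gripped; its two narrow sides (facing +x and -x) are the clear windows that the fingers must not touch. 36 g. In the rack the lower 16 mm stand in the slot and 34 mm stand out.
- cell_light (a point): point inside the wide glass where the light should pass, on its middle line, 15 mm above its underside; same axes as the glass.
- cell_sides: the two frosted sides of the wide glass (origin at the centre of the glass's underside, same axes)
- cell_windows: the two clear windows of the wide glass (origin at the centre of the glass's underside, same axes)
- rack: fixed wooden rack 98 x 40 x 34 mm on the grey table with three slots in a row along its x axis, 30 mm apart, each 24 x 14 mm and 16 mm deep; origin at the centre of its underside. The glasses' x axes lie along the row.
- small_mid_1 (a point): centre of a narrow reference glass, 12.5 x 12.5 x 50 mm, in another slot of the rack; to be left alone
- small_mid_2 (a point): centre of the other narrow reference glass, 12.5 x 12.5 x 50 mm, in the rack; to be left alone
- flux_tin: round tin, 59 mm across and 23 mm high, on the bench; origin at the centre of its underside; to be left alone
- spool_c: wire spool with black flanges, 71 x 58 x 36 mm, on the bench; origin under its centre; to be left alone
- gauge: the light gauge, a fixed grey instrument on an aluminium base plate 300 x 64 mm, on a 2 mm rubber mat on the grey table: lamp house with a square light duct and shutter at +x, detector at -x. Origin at the underside, straight below the beam point; x along the light path.

How it is judged:
By the outcome, as a careful person would: the job done as asked, in the order asked, and still so for the second after the job is handed in, while the arm keeps its last pose, push and grip.
It also fails if it takes over 66 s, if anything falls off the work surface, if the arm or the gripper's body presses on something with over 40 N, if the wrist force passes 120 N, or if a joint passes its speed limit or range.

ROBOT

A 7-joint arm with a two-finger parallel gripper is mounted at the origin on a cart in front of the work surface, level with it; the furniture and walls round the work are solid. World frame = base frame: x ahead of the robot, y to its left, z up, the work surface at z = 0. Lengths are in m, angles in rad, forces in N, time in s.
With the tool pointing down it reaches from about 0.4 to 0.85 m from the base axis. Payload 10.4 kg.
Tool frame: the origin (TCP) lies at the very end of the fingers, on their centre line; the grasp point (between the pads) lies 19 mm behind it; x points along the fingers, z is the direction in which the jaws open and shut, and the axes are right-handed (so a half turn about x gives the same grasp; the last joint's range is limited). The gripper opens to 85 mm and grips with 20 to 120 N. Pads are 22 mm wide; open, the fingers measure 114 mm over their backs; the gripper's body (76 mm by 85 mm) begins 54 mm behind the grasp point. The pads swing forward as they close: fully open they stand 13 mm farther back than shut.
Start: joints at [1.107, 0.332, -0.065, 1.46, 0.022, 1.35, -0.088], TCP at [0.267, -0.565, 0.231] pointing down, gripper open.
Joint ranges: [-2.6, 2.6], [-0.5, 2.12], [-1.47, 1.34], [0.16, 2.42], [-1.27, 4.41], [0.06, 2.06], [-2.6, 2.6]. Speed limits (rad/s): [2.22, 2.22, 2.79, 2.79, 3.14, 3.14, 3.14].

INTERFACE

Orientations are given as a unit quaternion [x, y, z, w].
In Python, from workcell import readout, camera, manip gives the robot as it stands.
- The arm moves only by the shell command python3 -m inch 'ROWS' [FORCE]. ROWS is JSON, a list of rows, each a list of 3 entries, a list of its own where there are three numbers: the turn, a rotation vector about the tool's x, y, z in degrees, then the shift along the tool's x, y, z in mm, then the closure, from 0 (fully open) to 1 (shut). In form: [[[wx, wy, wz], [dx, dy, dz], hand], ...]. A call has 1 to 10 rows; each row is the pose to reach, as a shift and turn from the pose measured when the call began, along the tool's axes at that moment; what a row does not reach only later rows make up. A row lasts 1/8 s, in which the tool goes at most 62.5 mm and 10.7 degrees, less where a joint would pass 70% of its speed; a pose out of reach is approached as far as the arm can. A call with a gripper value outside its range is refused whole. The fingers move at their own pace and stop on an object; FORCE is the grip in N (left out, the last holds). Time passes only in rows, so rows that repeat a pose let the fingers close. It gives the time, the measured TCP pose, the force and the opening at its end, in the units of the state.
- readout.get_obs(): the state, without advancing time (a new reading comes with each control period).
- camera(name): name is "side" or "top"; returns a dict with "pixels" (400x640x3 uint8, red, green, blue), "range_z" (400x640 float32, m along the optical axis (not along the pixel's ray), 0 where there is no reading), "intrinsics" (3x3 intrinsics, pixels), "extrinsics" (4x4, takes a point from world to camera coordinates). Camera axes: x right, y down, z forward; pixel columns grow to the right and rows downward; lengths in m; the calibration is good to about 2 mm. A picture is of the moment at which its call begins.
- manip.hand_in(): hands the job in, once; it reports no verdict.
The state is a dict: "clock": time; "joint_pos": joint angles; "joint_velocities": joint speeds; "tau": joint torques, N m; "position": TCP position; "ee_rot": TCP orientation; "ft_force": force on the tool from outside, world axes, zero at the start; "torque": the same for the moment, N m; "grip_width": opening from 0.0 (shut) to 1.0 (fully open).
Only numpy, scipy, OpenCV 4.12 (cv2) and the standard library are available. Lean on these libraries where they do the work, as an engineer would, in place of code of your own. Each camera call takes 0.05 s, during which the arm holds its last target.

## Working session

There is one attempt and no reset: what is moved stays moved. The work goes in short steps, Python scripts to look and compute and a shell command to move; the robot and the scene stay as the last step left them, time stands still between calls to the robot, and variables do not carry over. Pictures are saved under pics/ and viewed, and the job is handed in when it is done.

```bash
mkdir -p pics; ls; python3 - <<'E'
from workcell import readout, camera, manip
import cv2,numpy as np
o=readout.get_obs();print(o)
for n in("side","top"):
    c=camera(n);cv2.imwrite(f"pics/{n}0.png",c["pixels"][:,:,::-1]);np.savez(f"pics/{n}0.npz",**c)
    print(c["intrinsics"],c["extrinsics"])
E
```

```text
pics
{'clock': 0.0, 'joint_pos': array([ 1.1074025 ,  0.3328797 , -0.06469117,  1.46094822,  0.02157717,
        1.34987148, -0.08848789]), 'joint_velocities': array([-5.77462869e-04,  5.06193032e-04, -6.78446124e-05,  1.16582392e-03,
        3.01850938e-04,  1.14539550e-03,  1.05832456e-03]), 'tau': array([-2.68947595e-03, -6.25455809e+01,  4.74315241e-02, -3.91606414e+01,
        1.59087055e-02,  1.00617937e-02, -1.62662045e-04]), 'position': array([ 0.26650082, -0.56492467,  0.23050771]), 'ee_rot': array([ 0.3788446 ,  0.59764757, -0.37833714,  0.59678737]), 'ft_force': array([-0.52046862, -0.07463934, -0.51257791]), 'torque': array([-0.03369042,  0.00808452,  0.01105935]), 'grip_width': 1.0008155117057826}
[[420.17139374   0.         320.12185762]
 [  0.         420.17139374 208.51543945]
 [  0.           0.           1.        ]] [[ 0.55582494  0.8311248   0.01703547 -0.34120852]
 [ 0.49277587 -0.31290751 -0.81194879 -0.16712737]
 [-0.66950025  0.45969606 -0.58348004  1.40666344]
 [ 0.          0.          0.          1.        ]]
[[499.04099287   0.         327.4018025 ]
 [  0.         499.04099287 194.24857286]
 [  0.           0.           1.        ]] [[-1.47990288e-02 -9.99888604e-01 -1.94113273e-03  7.24332410e-02]
 [-9.96792593e-01  1.49058499e-02 -7.86278712e-02  5.27823558e-01]
 [ 7.86480466e-02  7.71290597e-04 -9.96902147e-01  1.41411075e+00]
 [ 0.00000000e+00  0.00000000e+00  0.00000000e+00  1.00000000e+00]]
```

View pics/side0.png

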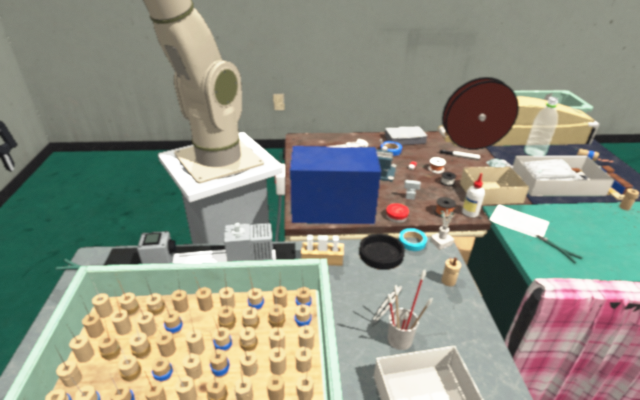

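View pics/top0.png

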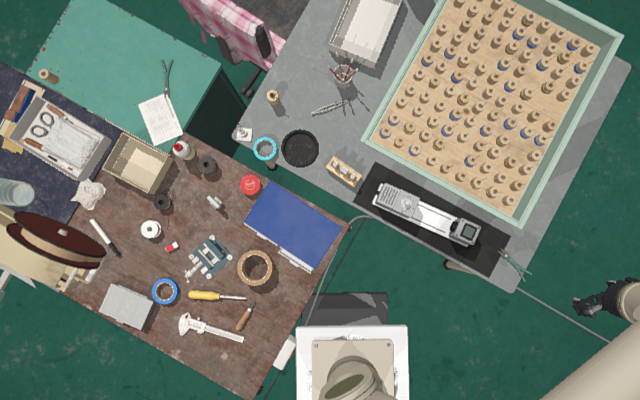

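```bash
python3 - <<'E'
import cv2
t=cv2.imread("pics/top0.png");s=cv2.imread("pics/side0.png")
def crop(im,x,y,w,h,k,n): cv2.imwrite(f"pics/{n}.png",cv2.resize(im[y:y+h,x:x+w],None,fx=k,fy=k,interpolation=cv2.INTER_CUBIC))
crop(t,320,145,200,140,4,"t_gauge");crop(t,180,160,100,75,8,"t_key")
crop(s,130,210,220,70,3.6,"s_gauge");crop(s,370,150,100,75,8,"s_key")
E
```

```text
(no output)
```

View pics/t_gauge.png

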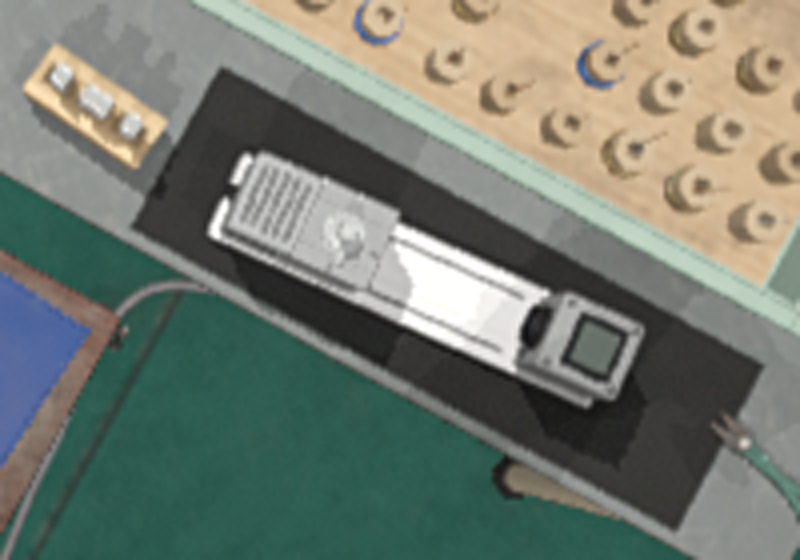

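View pics/t_key.png

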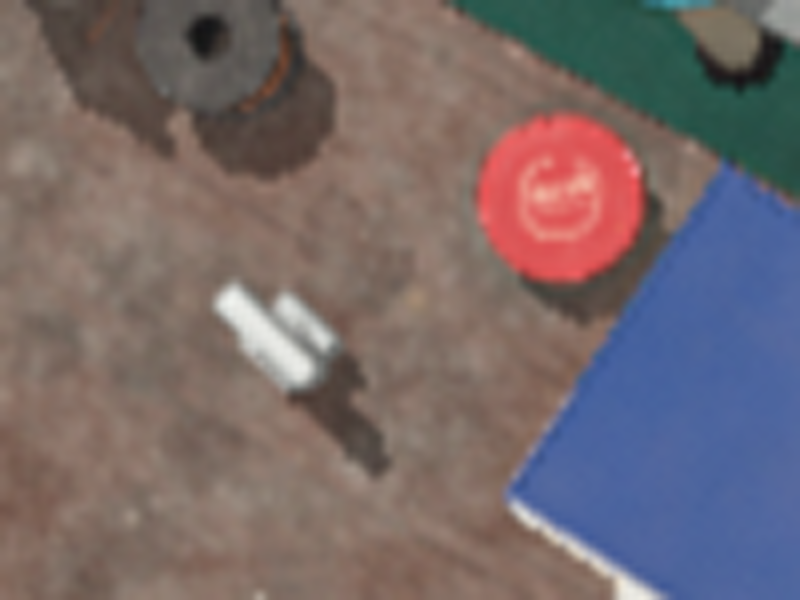

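View pics/s_gauge.png

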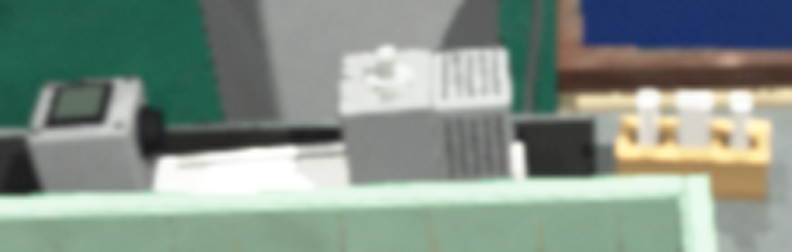

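View pics/s_key.png

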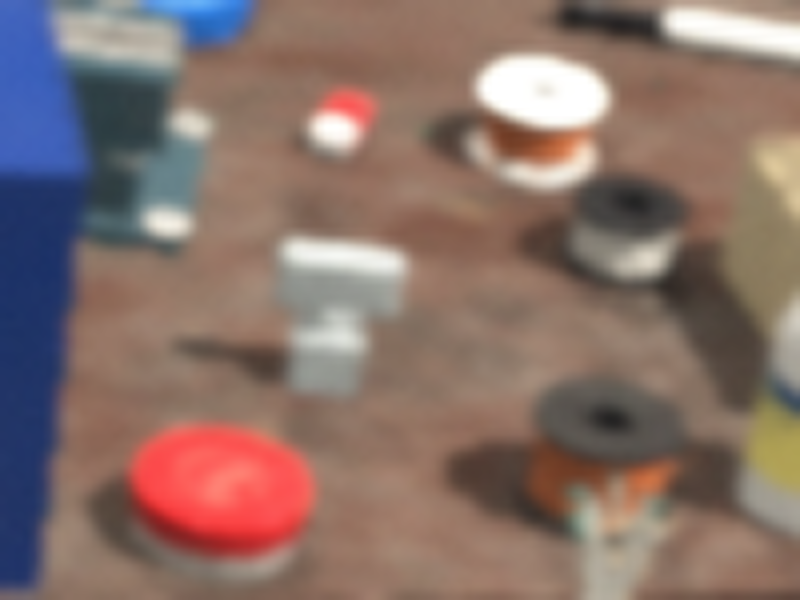

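```bash
cat > h.py <<'E'
import numpy as np,cv2
def load(n): return dict(np.load(f"pics/{n}.npz"))
def cloud(c):
    K,E=c["intrinsics"],c["extrinsics"];z=c["range_z"].astype(float)
    v,u=np.mgrid[0:z.shape[0],0:z.shape[1]]
    P=np.stack([(u-K[0,2])/K[0,0]*z,(v-K[1,2])/K[1,1]*z,z],-1)
    W=(P-E[:3,3])@E[:3,:3]; W[z<=0]=np.nan
    return W
def proj(c,p):
    p=np.atleast_2d(p);q=p@c["extrinsics"][:3,:3].T+c["extrinsics"][:3,3];q=q@c["intrinsics"].T
    return q[:,:2]/q[:,2:]
def ray(c,u,v,z):
    K,E=c["intrinsics"],c["extrinsics"];d=E[:3,:3].T@np.array([(u-K[0,2])/K[0,0],(v-K[1,2])/K[1,1],1]);o=-E[:3,:3].T@E[:3,3]
    return o+d*(z-o[2])/d[2]
def tri(ct,ut,cs,us):
    P=[c["intrinsics"]@c["extrinsics"][:3] for c in(ct,cs)]
    X=cv2.triangulatePoints(P[0],P[1],np.array(ut,float).reshape(2,1),np.array(us,float).reshape(2,1))[:,0];X=X[:3]/X[3]
    return X,[proj(c,X)[0]-u for c,u in((ct,ut),(cs,us))]
E
python3 - <<'E'
from h import *
t=load("top0");s=load("side0");W=cloud(t);S=cloud(s)
np.set_printoptions(precision=4,suppress=True,linewidth=150)
def st(n,W,x0,x1,y0,y1,zl,zh):
    p=W[y0:y1,x0:x1].reshape(-1,3);m=(p[:,2]>zl)&(p[:,2]<zh);p=p[m];print(n,len(p),p.mean(0),p.min(0),p.max(0), np.median(p[:,2]))
    if len(p)>5:
        r=cv2.minAreaRect((p[:,:2]*1000).astype(np.float32));print('   rect',r)
print("bench",np.nanmedian(W[215:230,200:225,2]),"table",np.nanmedian(W[110:130,280:330,2]))
st("key top",W,200,225,190,215,.03,.08)
st("key S",S,400,425,175,200,.008,.08)
st("gauge lamp top",W,370,425,175,225,.07,.12)
st("lamp collar",W,395,418,190,215,.094,.15)
st("gauge all",W,365,490,175,250,.012,.15)
st("rack",W,322,365,150,190,.02,.045)
st("glasses",W,322,365,150,190,.055,.09)
st("box",W,240,350,175,275,.06,.5)
st("tin",W,235,265,170,200,.012,.05)
E
```

```text
bench -0.001335730904773139 table -0.001286494249972846
key top 76 [0.5097 0.3848 0.0489] [0.4927 0.3689 0.0301] [0.5267 0.4037 0.0604] 0.050254990093436314
   rect ((510.5491943359375, 385.5207214355469), (44.70103073120117, 11.81274700164795), 47.409324645996094)
key S 192 [0.5176 0.3827 0.036 ] [0.4971 0.3672 0.0091] [0.5336 0.4043 0.0556] 0.038058957331990176
   rect ((514.8324584960938, 385.1873779296875), (42.38430404663086, 26.453702926635742), 56.154884338378906)
gauge lamp top 847 [ 0.505  -0.1281  0.0881] [ 0.4578 -0.2029  0.0711] [ 0.5739 -0.071   0.1184] 0.08810792645211804
   rect ((533.7295532226562, -141.59457397460938), (106.82833862304688, 122.90306091308594), 65.5938720703125)
lamp collar 42 [ 0.4939 -0.1476  0.1008] [ 0.474  -0.1734  0.0941] [ 0.5149 -0.1242  0.1184] 0.09698670430697552
   rect ((486.6080627441406, -145.3584442138672), (40.690608978271484, 41.48970031738281), 38.433170318603516)
gauge all 3274 [ 0.4921 -0.2478  0.0584] [ 0.3748 -0.4045  0.012 ] [ 0.5807 -0.0663  0.1184] 0.08041761471444947
   rect ((534.6574096679688, -244.07223510742188), (313.260
[... 187 characters left out ...]
2589340209961), (98.07880401611328, 41.18196105957031), 53.88264083862305)
glasses 85 [0.5932 0.0178 0.0654] [ 0.5695 -0.0134  0.0553] [0.6179 0.0476 0.0727] 0.06603973354343552
   rect ((593.5621948242188, 17.397422790527344), (71.15074157714844, 13.329673767089844), 53.59879684448242)
box 4612 [0.4362 0.1568 0.1609] [0.312  0.0281 0.0602] [0.557  0.2833 0.174 ] 0.16355820722458794
   rect ((429.3924255371094, 164.04019165039062), (224.45822143554688, 157.56715393066406), 55.88222122192383)
tin 342 [0.5601 0.2877 0.0216] [0.5327 0.2584 0.0124] [0.588  0.3165 0.0295] 0.0218998105743509
   rect ((560.4155883789062, 287.44512939453125), (58.07487487792969, 55.3016471862793), 89.47871398925781)
```

```bash
cat >> h.py <<'E'
def box(lx,ly,z0,z1,cx=0,cy=0):
    return np.array([[cx+a*lx/2,cy+b*ly/2,z] for a in(-1,1) for b in(-1,1) for z in(z0,z1)])
def place(B,x,y,yaw,z=0):
    c,s=np.cos(yaw),np.sin(yaw);return np.c_[B[:,0]*c-B[:,1]*s+x,B[:,0]*s+B[:,1]*c+y,B[:,2]+z]
def sil(c,parts,x0,y0,w,h,k=8):
    m=np.zeros((h*k,w*k),np.uint8)
    for P in parts:
        q=(proj(c,P)+.5-[x0,y0])*k
        cv2.fillConvexPoly(m,cv2.convexHull(np.round(q).astype(np.int32)),255)
    return cv2.resize(m,(w,h),interpolation=cv2.INTER_AREA)/255.
KEY=[box(.044,.011,.030,.054),box(.024,.024,0,.022),box(.012,.012,.022,.03)]
E
python3 - <<'E'
from h import *
from scipy.optimize import minimize
np.set_printoptions(precision=4,suppress=True,linewidth=150)
T=load("top0");S=load("side0")
def mask(c,x0,y0,w,h):
    hsv=cv2.cvtColor(c["pixels"],cv2.COLOR_RGB2HSV)[y0:y0+h,x0:x0+w].astype(float)
    s,v=hsv[...,1],hsv[...,2]
    a=np.clip((v-130)/70,0,1)*np.clip((90-s)/50,0,1);return a
for n,c,(x0,y0,w,h) in(("top",T,(204,190,24,24)),("side",S,(402,176,22,26))):
    M=mask(c,x0,y0,w,h);cv2.imwrite(f"pics/m_{n}.png",cv2.resize((M*255).astype(np.uint8),None,fx=16,fy=16,interpolation=0))
    best=None
    for yaw in np.radians([38,43,48,53,58]):
        f=lambda p:np.sum((sil(c,[place(B,p[0]/100,p[1]/100,p[2]) for B in KEY],x0,y0,w,h)-M)**2)
        r=minimize(f,[51.05,38.55,yaw],method="Nelder-Mead",options=dict(initial_simplex=[[51.05,38.55,yaw],[51.5,38.55,yaw],[51.05,39,yaw],[51,38.5,yaw+.15]],xatol=1e-3,fatol=1e-3))
        if best is None or r.fun<best.fun:best=r
    print(n,best.x[:2]*10,np.degrees(best.x[2]),best.fun,M.sum())
E
```

```text
top [512.1352 389.7492] 45.41370955581819 21.827138183775467 97.31314285714286
side [508.9789 391.3301] 41.45612355982413 59.122342067242585 151.64514285714284
```

View pics/m_top.png

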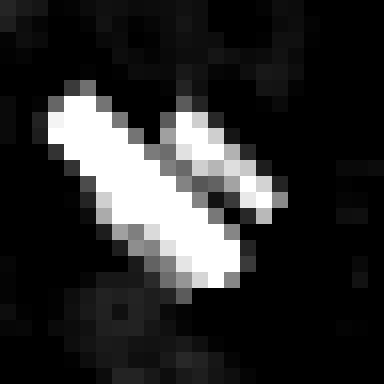

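View pics/m_side.png

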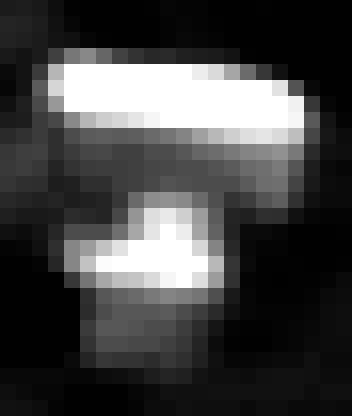

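```bash
cat >fitkey.py <<'E'
from h import *
from scipy.optimize import minimize
np.set_printoptions(precision=4,suppress=True,linewidth=150)
T=load("top0");S=load("side0")
res=[]
for n,c,(x0,y0,w,h),(lo,hi) in(("top",T,(204,190,24,24),(130,200)),("side",S,(402,176,22,26),(0,0))):
    p=c["pixels"][y0:y0+h,x0:x0+w].astype(float)
    d=p[...,0]-p[...,2]; print(n,"R-B corners",d[0,:5],"center",d[8:12,8:12].mean(),d[20,8])
    if n=="side": M=np.clip((d[0].mean()*.75-d)/(d[0].mean()*.5),0,1)
    else:
        hsv=cv2.cvtColor(c["pixels"],cv2.COLOR_RGB2HSV)[y0:y0+h,x0:x0+w].astype(float)
        M=np.clip((hsv[...,2]-125)/60,0,1)
    cv2.imwrite(f"pics/m_{n}.png",cv2.resize((M*255).astype(np.uint8),None,fx=16,fy=16,interpolation=0))
    best=None
    for yaw in np.radians([38,43,48,53,58]):
        f=lambda p:np.sum((sil(c,[place(B,p[0]/100,p[1]/100,p[2]) for B in KEY],x0,y0,w,h)-M)**2)
        r=minimize(f,[51.05,38.55,yaw],method="Nelder-Mead",options=dict(initial_simplex=[[51.05,38.55,yaw],[51.5,38.55,yaw],[51.05,39,yaw],[51,38.5,yaw+.15]],xatol=1e-3,fatol=1e-3))
        if best is None or r.fun<best.fun:best=r
    print(n,best.x[:2]*10,np.degrees(best.x[2]),best.fun,M.sum())
    v=cv2.resize(c["pixels"][y0:y0+h,x0:x0+w,::-1],None,fx=14,fy=14,interpolation=cv2.INTER_CUBIC)
    for B in KEY:
        q=(proj(c,place(B,best.x[0]/100,best.x[1]/100,best.x[2]))+.5-[x0,y0])*14
        cv2.polylines(v,[cv2.convexHull(np.round(q).astype(np.int32))],True,(0,0,255),1)
    res.append(v)
H=max(v.shape[0] for v in res)
cv2.imwrite("pics/fitkey.png",np.hstack([cv2.copyMakeBorder(v,0,H-v.shape[0],0,8,0) for v in res]))
E
python3 fitkey.py
```

```text
top R-B corners [28. 27. 26. 29. 29.] center 3.3125 28.0
top [512.3655 389.7637] 45.12404461656599 21.370105728565935 133.23333333333335
side R-B corners [48. 46. 44. 42. 40.] center 2.0 3.0
side [512.6181 386.1564] 45.91841187756302 7.6490021423801995 239.67380720545276
```

View pics/fitkey.png

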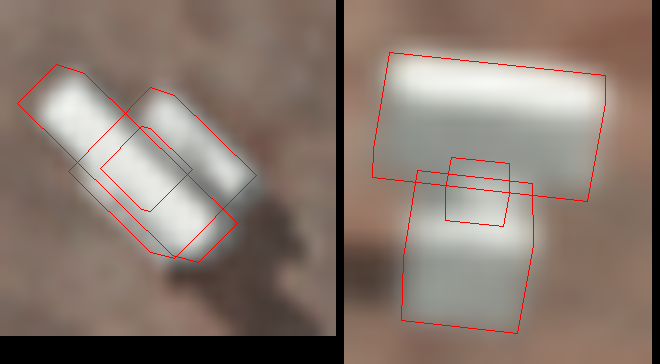

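```bash
python3 - <<'E'
from h import *
T=load("top0");S=load("side0")
def crop(im,x,y,w,h,k): return cv2.resize(im[y:y+h,x:x+w,::-1],None,fx=k,fy=k,interpolation=cv2.INTER_CUBIC)
a=crop(T["pixels"],392,188,32,30,14);b=crop(S["pixels"],222,218,52,30,14)
cv2.imwrite("pics/sp_t.png",a);cv2.imwrite("pics/sp_s.png",b)
W=cloud(T)
def pl(n,x0,x1,y0,y1,zl,zh):
    p=W[y0:y1,x0:x1].reshape(-1,3);p=p[(p[:,2]>zl)&(p[:,2]<zh)]
    # remove outliers by median dist
    print(n,len(p),np.round(p.mean(0),4),cv2.minAreaRect((p[:,:2]*1000).astype(np.float32)))
pl("lamp",370,425,180,222,.0835,.0925);pl("det",450,485,215,248,.075,.1)
pl("base",415,460,195,240,.006,.02)
E
```

```text
lamp 665 [ 0.5053 -0.1281  0.0881] ((505.0572509765625, -128.58544921875), (104.72547912597656, 59.50813674926758), 65.0679702758789)
det 481 [ 0.4171 -0.3122  0.0869] ((419.0263671875, -310.451904296875), (72.93852233886719, 56.03457260131836), 63.1851921081543)
base 872 [ 0.4528 -0.2394  0.0125] ((457.2081604003906, -250.0784912109375), (129.10060119628906, 120.02971649169922), 87.18283081054688)
```

View pics/sp_t.png

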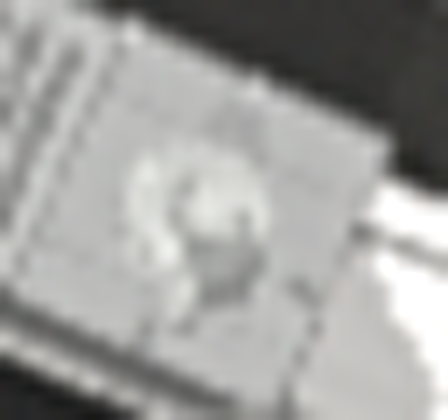

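View pics/sp_s.png

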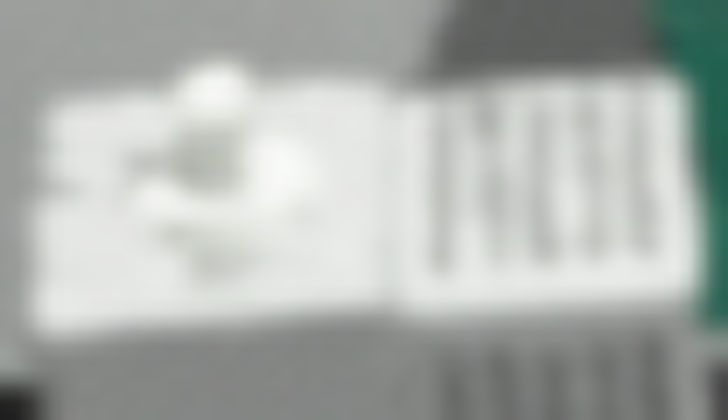

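```bash
python3 - <<'E'
from h import *
np.set_printoptions(precision=4,suppress=True)
T=load("top0");S=load("side0")
print(tri(T,(406.6,202.1),S,(236.6,223.8)))
print(ray(T,406.6,202.1,.113),ray(S,236.6,223.8,.113))
sp=np.array([.4956,-.1489])
for z in(.096,.114): print(z,(proj(T,[*sp,z])+.5-[392,188])*14,(proj(S,[*sp,z])+.5-[222,218])*14)
# lamp corners via side: top-left corner near (45,100)? and bottom left (35,335)
for (u,v) in((45,100),(38,335),(400,310),(385,90),(690,85),(700,310)):
    print((u,v),ray(S,222+u/14-.5,218+v/14-.5,.092))
for (u,v) in((390,150),(285,410)):
    print('top',(u,v),ray(T,392+u/14-.5,188+v/14-.5,.092))
E
```

```text
(array([ 0.4972, -0.1486,  0.111 ]), [array([0.135 , 0.0602]), array([0.2485, 0.006 ])])
[ 0.4972 -0.1479  0.113 ] [ 0.4993 -0.1499  0.113 ]
0.096 [[203.1428 218.254 ]] [[217.9574 157.3027]]
0.114 [[217.7052 212.5295]] [[206.8836  68.9964]]
(45, 100) [ 0.4616 -0.1646  0.092 ]
(38, 335) [ 0.5166 -0.1895  0.092 ]
(400, 310) [ 0.5415 -0.1393  0.092 ]
(385, 90) [ 0.4892 -0.1164  0.092 ]
(690, 85) [ 0.515  -0.0734  0.092 ]
(700, 310) [ 0.5669 -0.0996  0.092 ]
top (390, 150) [ 0.5086 -0.1863  0.092 ]
top (285, 410) [ 0.4583 -0.1644  0.092 ]
```

```bash
python3 - <<'E'
from h import *
T=load("top0");S=load("side0")
def crop(im,x,y,w,h,k,lo,hi):
    a=im[y:y+h,x:x+w,::-1].astype(float);a=np.clip((a-lo)/(hi-lo)*255,0,255).astype(np.uint8);return cv2.resize(a,None,fx=k,fy=k,interpolation=cv2.INTER_NEAREST)
cv2.imwrite("pics/sp_t2.png",crop(T["pixels"],394,188,28,28,20,150,255));cv2.imwrite("pics/sp_s2.png",crop(S["pixels"],222,220,30,24,24,170,255))
E
```

```text
(no output)
```

View pics/sp_t2.png

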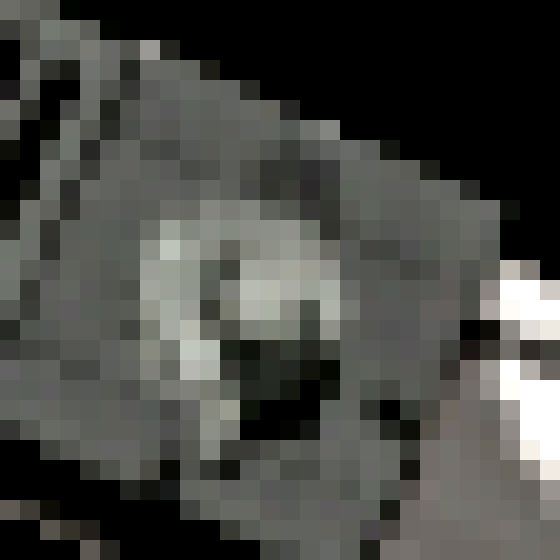

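View pics/sp_s2.png

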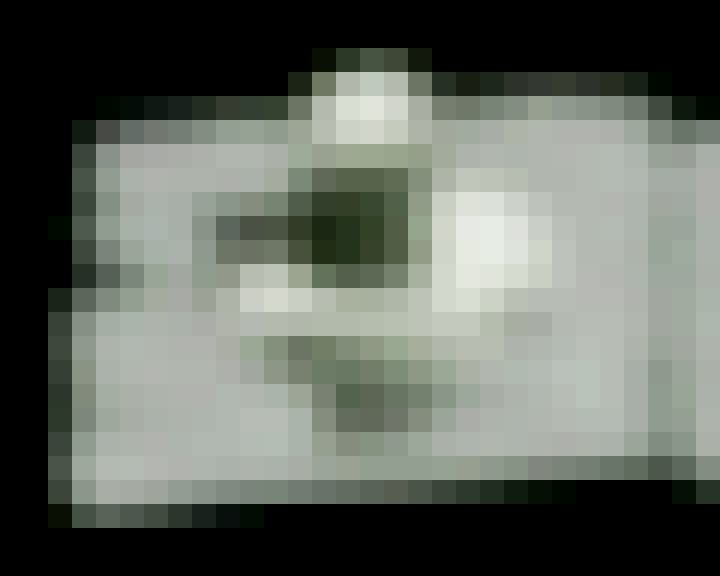

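```bash
cat >> h.py <<'E'
from scipy.spatial.transform import Rotation as Ro
def plan(pos,jaw_deg,near=True):
    """print turn/shift for inch to put TCP at pos (m), tool x down, jaws (z) along jaw_deg mod 180"""
    from workcell import readout
    o=readout.get_obs();R=Ro.from_quat(o["ee_rot"]);M=R.as_matrix()
    cur=np.degrees(np.arctan2(M[1,2],M[0,2]))
    best=None
    for k in((0,180) if near else (0,)):
        a=np.radians(jaw_deg+k);z=np.array([np.cos(a),np.sin(a),0]);x=np.array([0,0,-1.]);y=np.cross(z,x)
        D=Ro.from_matrix(np.c_[x,y,z]);w=(R.inv()*D).as_rotvec(degrees=True)
        if best is None or np.linalg.norm(w)<np.linalg.norm(best):best=w
    print("t",round(o["clock"],2),"pos",np.round(o["position"],4),"jaw",round(cur,1),"q",np.round(o["joint_pos"],3),"F",np.round(o["ft_force"],1),"M",np.round(o["torque"],2),"grip",round(o["grip_width"],3))
    print("turn",np.round(best,2),"shift",np.round(M.T@(np.array(pos)-o["position"])*1000,1),"toolX",np.round(M[:,0],4))
E
python3 - <<'E'
from h import *
T=load("top0");W=cloud(T)
p=W[170:275,240:352].reshape(-1,3);p=p[(p[:,2]>.15)&(p[:,2]<.19)]
r=cv2.minAreaRect((p[:,:2]*1000).astype(np.float32));b=cv2.boxPoints(r);print(r,b,p[:,2].max())
R=cv2.boxPoints(((512,386.5),(90,90),45.7));print(R)
print(cv2.pointPolygonTest(b.reshape(-1,1,2),(512.,386.5),True),[cv2.pointPolygonTest(b.reshape(-1,1,2),tuple(map(float,q)),True) for q in R])
plan([.512,.3865,.30],-44.3)
E
```

```text
((439.83935546875, 156.94741821289062), (224.6116943359375, 132.0036163330078), 55.96211242675781) [[322.2836  100.82712]
 [431.67075  26.93927]
 [557.39514 213.06772]
 [448.00797 286.95557]] 0.17396295253625643
[[448.36514 385.7225 ]
 [512.77747 322.86514]
 [575.6349  387.2775 ]
 [511.22253 450.13486]]
-118.33881354692183 [-98.76758309707085, -66.01124273884295, -154.5715476026721, -174.9958933293756]
t 0.1 pos [ 0.2665 -0.5649  0.2306] jaw -64.7 q [ 1.107  0.333 -0.065  1.461  0.022  1.35  -0.088] F [ 0.7  0.7 -0.2] M [0.03 0.02 0.  ] grip 1.001
turn [-2.044e+01 -7.000e-02 -1.000e-02] shift [ -68.5  628.  -755.8] toolX [-6.0e-04  1.1e-03 -1.0e+00]
```

```bash
python3 - <<'E'
from h import *
plan([.47,-.15,.30],-50)
plan([.512,.3865,.28],-44.3)
E
```

```text
t 0.1 pos [ 0.2665 -0.5649  0.2306] jaw -64.7 q [ 1.107  0.333 -0.065  1.461  0.022  1.35  -0.088] F [ 0.7  0.7 -0.2] M [0.03 0.02 0.  ] grip 1.001
turn [-14.74  -0.07  -0.  ] shift [ -69.1  361.1 -288.5] toolX [-6.0e-04  1.1e-03 -1.0e+00]
t 0.1 pos [ 0.2665 -0.5649  0.2306] jaw -64.7 q [ 1.107  0.333 -0.065  1.461  0.022  1.35  -0.088] F [ 0.7  0.7 -0.2] M [0.03 0.02 0.  ] grip 1.001
turn [-2.044e+01 -7.000e-02 -1.000e-02] shift [ -48.5  628.  -755.8] toolX [-6.0e-04  1.1e-03 -1.0e+00]
```

```bash
python3 -m inch '[[[-14.7,0,0],[-69,361,-288],0.4],[[-14.7,0,0],[-69,361,-288],0.4],[[-14.7,0,0],[-69,361,-288],0.4],[[-14.7,0,0],[-69,361,-288],0.4],[[-14.7,0,0],[-69,361,-288],0.4],[[-14.7,0,0],[-69,361,-288],0.4],[[-14.7,0,0],[-69,361,-288],0.4],[[-14.7,0,0],[-69,361,-288],0.4]]'
python3 - <<'E'
from h import *
plan([.512,.3865,.28],-44.3)
E
```

```text
clock: 1.1
position: [0.4713, -0.1468, 0.3004]
ee_rot: [0.298, 0.642, -0.297, 0.641]
ft_force: [-0.2, -0.3, 0.1]
grip_width: 0.601
t 1.1 pos [ 0.4713 -0.1468  0.3004] jaw -49.8 q [ 0.668  0.037 -0.466  1.665  0.016  1.443 -0.669] F [-0.2 -0.3  0.1] M [0.01 0.06 0.02] grip 0.601
turn [-5.49 -0.05 -0.06] shift [  21.2  375.4 -381. ] toolX [ 1.0e-04  1.4e-03 -1.0e+00]
```

```bash
python3 -m inch '[[[-5.5,0,0],[21,375,-381],0.4],[[-5.5,0,0],[21,375,-381],0.4],[[-5.5,0,0],[21,375,-381],0.4],[[-5.5,0,0],[21,375,-381],0.4],[[-5.5,0,0],[21,375,-381],0.4],[[-5.5,0,0],[21,375,-381],0.4],[[-5.5,0,0],[21,375,-381],0.4],[[-5.5,0,0],[21,375,-381],0.4],[[-5.5,0,0],[21,375,-381],0.4],[[-5.5,0,0],[21,375,-381],0.4]]'
python3 - <<'E'
from h import *
plan([.512,.3865,.10],-44.3)
E
```

```text
clock: 2.35
position: [0.5098, 0.3896, 0.2787]
ee_rot: [0.265, 0.657, -0.265, 0.654]
ft_force: [-0.8, 0.4, 0.5]
grip_width: 0.599
t 2.35 pos [0.5098 0.3896 0.2787] jaw -44.0 q [-0.142  0.471 -0.836  1.303  0.341  1.513 -1.708] F [-0.8  0.4  0.5] M [-0.04  0.02  0.01] grip 0.599
turn [ 0.3  -0.21  0.03] shift [178.7  -0.6   4.4] toolX [-0.003   0.0022 -1.    ]
```

```bash
python3 -m inch '[[[0.3,-0.2,0],[60,-0.6,4.4],0.4],[[0.3,-0.2,0],[120,-0.6,4.4],0.4],[[0.3,-0.2,0],[178,-0.6,4.4],0.4],[[0.3,-0.2,0],[178.7,-0.6,4.4],0.4],[[0.3,-0.2,0],[178.7,-0.6,4.4],0.4]]'
cat > look.py <<'E'
import sys
from h import *
from workcell import camera
def crop(im,x,y,w,h,k): return cv2.resize(im[y:y+h,x:x+w,::-1],None,fx=k,fy=k,interpolation=cv2.INTER_CUBIC)
tag=sys.argv[1];a=list(map(int,sys.argv[2:10]))  # top x y w h, side x y w h
out=[]
for n,b in(("top",a[:4]),("side",a[4:])):
    c=camera(n);np.savez(f"pics/{n}_{tag}.npz",**c);k=min(390//b[2],590//b[3]);out.append(crop(c["pixels"],*b,k));print(n,"scale",k)
H=max(o.shape[0] for o in out)
cv2.imwrite(f"pics/{tag}.png",np.hstack([cv2.copyMakeBorder(o,0,H-o.shape[0],0,6,0) for o in out]))
E
python3 look.py a 195 175 45 45 390 150 45 60
python3 - <<'E'
from h import *
plan([.512,.3865,.026],-44.3)
E
```

```text
clock: 2.98
position: [0.5131, 0.3868, 0.1026]
ee_rot: [0.267, 0.654, -0.266, 0.655]
ft_force: [0.7, 0.5, 1.5]
grip_width: 0.601
top scale 8
side scale 8
t 3.08 pos [0.5133 0.3874 0.1033] jaw -44.3 q [-0.148  0.59  -0.783  1.527  0.435  1.201 -1.778] F [-0.2 -1.   0.4] M [-0.    0.03 -0.01] grip 0.599
turn [-0.02  0.03 -0.21] shift [77.3 -1.9 -0.3] toolX [ 0.003   0.0022 -1.    ]
```

View pics/a.png

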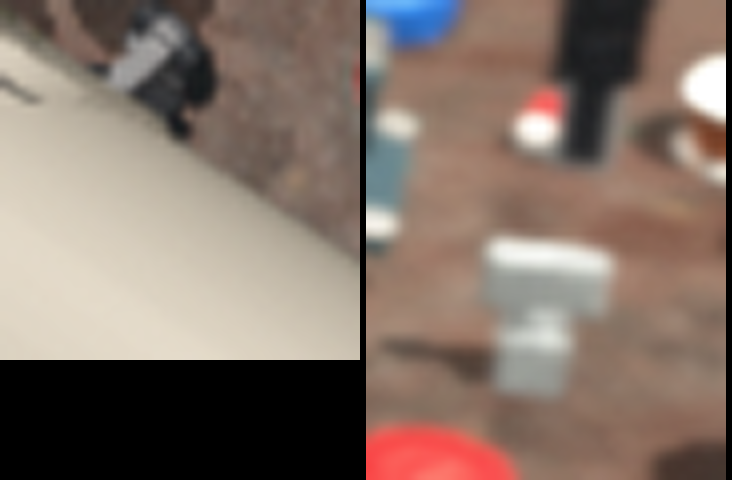

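```bash
python3 - <<'E'
from h import *
S=load("side_a")
for p in([.5133,.3874,.1033],[.5133+.0183,.3874-.0178,.1033],[.5133-.0183,.3874+.0178,.1033],[.512,.3865,.054]): print((proj(S,p)[0]+.5-[390,150])*8+[366,0])
E
```

```text
[573.40092699 132.57605831]
[573.43717973 168.8533541 ]
[573.36590763  97.53298115]
[548.57043677 250.97522729]
```

```bash
python3 - <<'E'
from h import *
np.set_printoptions(precision=4,suppress=True,linewidth=150)
S=load("side_a");W=cloud(S);c,s=np.cos(np.radians(-44.3)),np.sin(np.radians(-44.3))
for r in (158,161,164,166,168,169,170,171):
    row=W[r,405:432];d=row-[.5133,.3874,.1033]
    j=d[:,0]*c+d[:,1]*s; w=-d[:,0]*s+d[:,1]*c
    m=(abs(j)<.06)&(d[:,2]>-.01);print(r,np.where(m)[0]+405)
    print('  j',j[m]*1000);print('  w',w[m]*1000);print('  z',d[m,2]*1000)
E
```

```text
158 [413 414 415 417 418 419 420 421 422 423 424]
  j [-19.6273  53.4419  58.7701  58.8341  57.7926  57.8477  57.768   55.5201  54.6377  58.1002  59.4101]
  w [ -8.8675 -11.4714  -9.3177  -4.2427  -1.6197   0.9121   3.4531   6.1892   8.8066  11.0092  13.4039]
  z [14.1068 53.1489 56.2709 56.9012 56.6482 56.9751 57.2305 56.3412 56.1733 58.2965 59.283 ]
161 [414 415 416 417 418 419 420 421 422]
  j [33.55   34.4422 41.6823 42.5555 43.5578 41.3444 40.118  41.7472 33.4904]
  w [-8.7015 -6.1514 -4.1135 -1.5921  0.9114  3.6878  6.3843  8.8212 12.1843]
  z [33.5705 34.3627 38.5697 39.3481 40.195  39.3137 38.9632 40.1455 36.0249]
164 [414 415 416 417 418 419 420 421]
  j [34.1533 30.6288 38.4414 39.4412 40.3799 42.9765 39.7605 33.2105]
  w [-7.4215 -4.517  -2.514   0.015   2.5417  4.9143  7.8005 11.0128]
  z [24.7815 23.1701 27.7615 28.6235 29.4513 31.1834 29.7416 26.4831]
166 [413 414 415 416 417 418 419 420 421]
  j [30.5378 33.1795 37.9022 40.7511 40.5694 43.636  38.5346 39.3145 33.3049]
  w [-8.9023 -6.457  -4.1926 -1.8017  0.8276  3.1731  6.2309  8.7713 11.947 ]
  z [16.3355 18.1205 21.
[... 227 characters left out ...]
 6.8568 10.3995 12.7465]
  z [ 8.1327 14.385  15.2446 16.2491 17.1407 16.7846 18.4408 13.1694 15.1693]
169 [413 414 415 416 417 418 419 420]
  j [35.098  32.0227 38.2343 40.464  40.3168 42.9969 39.2399 33.4297]
  w [-7.9077 -5.0205 -2.8678 -0.4189  2.2197  4.607   7.5625 10.7264]
  z [ 9.6109  8.2084 12.0285 13.6071 13.8491 15.6777 13.8936 10.9605]
170 [413 414 415 416 417 418 419 420]
  j [35.4571 32.531  31.6477 32.5071 32.1784 32.8593 40.9165 36.3309]
  w [-7.488  -4.6083 -1.8815  0.7017  3.3802  5.9683  7.8772 10.9284]
  z [ 6.712   5.3864  5.217   6.0323  6.176   6.8892 11.7614  9.5025]
171 [417 418 419]
  j [35.4448 31.4496 36.6904]
  w [3.5622 6.5623 8.7332]
  z [4.9176 2.9812 6.2834]
```

```bash
python3 - <<'E'
from h import *
S=load("side_a")
v=cv2.resize(S["pixels"][120:210,375:465,::-1],None,fx=6,fy=6,interpolation=cv2.INTER_CUBIC);v=np.clip(v.astype(float)*1.6,0,255).astype(np.uint8)
cv2.imwrite("pics/a2.png",v)
E
```

```text
(no output)
```

View pics/a2.png

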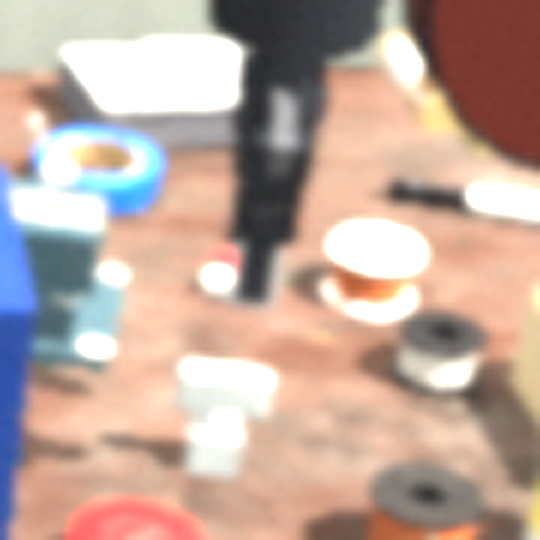

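```bash
python3 - <<'E'
from h import *
plan([.5112,.385,.027],-44.3)
E
```

```text
t 3.08 pos [0.5133 0.3874 0.1033] jaw -44.3 q [-0.148  0.59  -0.783  1.527  0.435  1.201 -1.778] F [-0.2 -1.   0.4] M [-0.    0.03 -0.01] grip 0.599
turn [-0.02  0.03 -0.21] shift [76.3 -3.5  0.1] toolX [ 0.003   0.0022 -1.    ]
```

```bash
python3 -m inch '[[[0,0,-0.2],[30,-3.5,0.1],0.4],[[0,0,-0.2],[60,-3.5,0.1],0.4],[[0,0,-0.2],[76.3,-3.5,0.1],0.4],[[0,0,-0.2],[76.3,-3.5,0.1],0.4],[[0,0,-0.2],[76.3,-3.5,0.1],0.95],[[0,0,-0.2],[76.3,-3.5,0.1],0.95],[[0,0,-0.2],[76.3,-3.5,0.1],0.95],[[0,0,-0.2],[76.3,-3.5,0.1],0.95],[[0,0,-0.2],[76.3,-3.5,0.1],0.95]]' 80
python3 - <<'E'
from h import *
plan([.5112,.385,.027],-44.3)
E
```

```text
clock: 4.2
position: [0.5117, 0.3857, 0.0282]
ee_rot: [0.267, 0.654, -0.266, 0.655]
ft_force: [-0.1, 0.1, 6.6]
grip_width: 0.111
t 4.2 pos [0.5117 0.3857 0.0282] jaw -44.3 q [-0.172  0.668 -0.743  1.585  0.495  1.082 -1.818] F [-0.1  0.1  6.6] M [-0.04  0.07  0.01] grip 0.111
turn [-0.02  0.04 -0.12] shift [ 1.2 -0.9  0.2] toolX [ 0.002  0.001 -1.   ]
```

```bash
python3 -m inch '[[[0,0,0],[-60,0,0],0.95],[[0,0,0],[-120,0,0],0.95],[[0,0,0],[-180,0,0],0.95],[[0,0,0],[-235,0,0],0.95],[[0,0,0],[-250,0,0],0.95],[[0,0,0],[-250,0,0],0.95]]'
python3 - <<'E'
from h import *
plan([.49,-.1487,.27],-24.5)
E
```

```text
clock: 4.95
position: [0.5113, 0.3856, 0.2785]
ee_rot: [0.268, 0.654, -0.266, 0.656]
ft_force: [0.4, -0.8, -1.0]
grip_width: 0.108
t 4.95 pos [0.5113 0.3856 0.2785] jaw -44.3 q [-0.133  0.465 -0.837  1.311  0.342  1.507 -1.709] F [ 0.4 -0.8 -1. ] M [-0.   -0.01  0.02] grip 0.108
turn [-19.82   0.1   -0.16] shift [   7.7 -397.2  358.1] toolX [ 0.003   0.0014 -1.    ]
```

```bash
python3 -m inch '[[[-19.8,0.1,-0.2],[7.7,-397,358],0.95],[[-19.8,0.1,-0.2],[7.7,-397,358],0.95],[[-19.8,0.1,-0.2],[7.7,-397,358],0.95],[[-19.8,0.1,-0.2],[7.7,-397,358],0.95],[[-19.8,0.1,-0.2],[7.7,-397,358],0.95],[[-19.8,0.1,-0.2],[7.7,-397,358],0.95],[[-19.8,0.1,-0.2],[7.7,-397,358],0.95],[[-19.8,0.1,-0.2],[7.7,-397,358],0.95],[[-19.8,0.1,-0.2],[7.7,-397,358],0.95],[[-19.8,0.1,-0.2],[7.7,-397,358],0.95]]'
python3 - <<'E'
from h import *
plan([.4965,-.1487,.165],-24.5)
E
```

```text
clock: 6.2
position: [0.4883, -0.152, 0.2673]
ee_rot: [0.152, 0.692, -0.152, 0.689]
ft_force: [-0.8, 0.3, -0.7]
grip_width: 0.115
t 6.2 pos [ 0.4883 -0.152   0.2673] jaw -24.9 q [ 0.83   0.115 -0.661  1.669  0.072  1.387 -0.275] F [-0.8  0.3 -0.7] M [ 0.02  0.   -0.05] grip 0.115
turn [-0.37 -0.25  0.06] shift [102.3   6.5   6.5] toolX [-4.4e-03  8.0e-04 -1.0e+00]
```

```bash
python3 -m inch '[[[-0.4,-0.2,0],[60,6.5,6.5],0.95],[[-0.4,-0.2,0],[102,6.5,6.5],0.95],[[-0.4,-0.2,0],[102,6.5,6.5],0.95],[[-0.4,-0.2,0],[102,6.5,6.5],0.95]]'
python3 look.py b 380 175 50 50 215 190 50 60
python3 - <<'E'
from h import *
plan([.4965,-.1487,.165],-24.5)
E
```

```text
clock: 6.7
position: [0.4971, -0.1482, 0.1665]
ee_rot: [0.149, 0.691, -0.15, 0.691]
ft_force: [0.5, 0.1, -0.1]
grip_width: 0.111
top scale 7
side scale 7
t 6.8 pos [ 0.4975 -0.1487  0.1672] jaw -24.5 q [ 0.801  0.207 -0.665  1.795  0.139  1.184 -0.332] F [ 0.3 -0.1 -0.6] M [ 0.03 -0.01  0.05] grip 0.11
turn [0.04 0.11 0.06] shift [ 2.2 -0.4 -1. ] toolX [ 0.0014 -0.0017 -1.    ]
```

View pics/b.png

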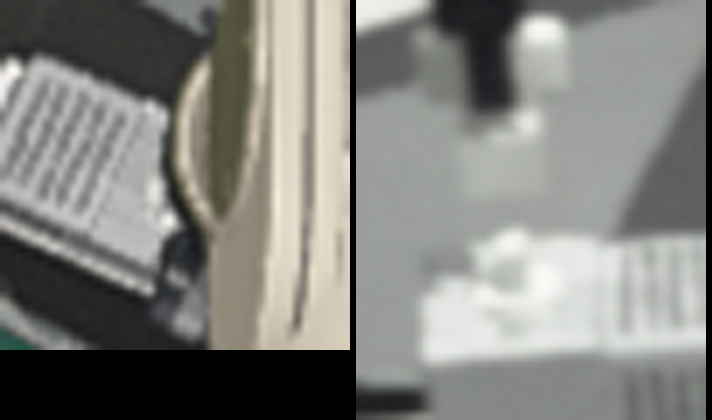

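```bash
cat > fit2.py <<'E'
from h import *
import sys
from scipy.optimize import minimize
np.set_printoptions(precision=4,suppress=True,linewidth=150)
S=load("side_b");ux,uy=.4975,-.1487;zb=.1672-.0282
# visible edges read by eye: view enlarged
v=cv2.resize(S["pixels"][190:250,222:262,::-1],None,fx=14,fy=10*1.4,interpolation=cv2.INTER_CUBIC)
v=np.clip((v.astype(float)-90)/(255-90)*255,0,255).astype(np.uint8)
w=v.copy()
for B in KEY:
    q=(proj(S,place(B,ux,uy,np.radians(65.5),zb))+.5-[222,190])*14
    cv2.polylines(w,[cv2.convexHull(np.round(q).astype(np.int32))],True,(0,0,255),1)
q=(proj(S,place(box(.01,.01,.096,.114),.4965,-.1487,np.radians(65.5)))+.5-[222,190])*14
cv2.polylines(w,[cv2.convexHull(np.round(q).astype(np.int32))],True,(255,0,0),1)
cv2.imwrite("pics/b2.png",w[:600]);cv2.imwrite("pics/b3.png",w[400:])
E
python3 fit2.py
```

```text
(no output)
```

View pics/b2.png

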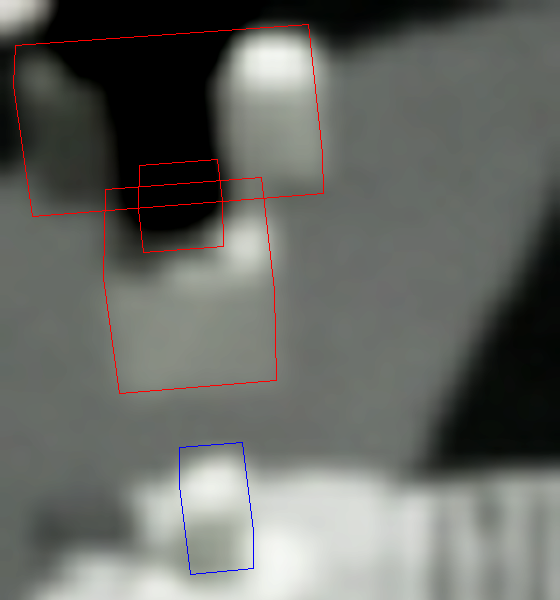

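View pics/b3.png

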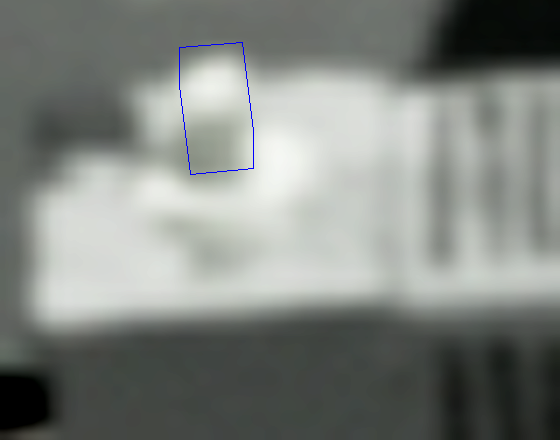

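```bash
python3 -m inch '[[[0,0,0],[10,0,0],0.95],[[0,0.1,0.1],[18,0.9,-1.2],0.95],[[0,0.1,0.1],[18,0.9,-1.2],0.95],[[0,0.1,0.1],[18,0.9,-1.2],0.95]]'
python3 - <<'E'
from h import *
plan([.4963,-.1491,.138],-24.5)
E
```

```text
clock: 7.3
position: [0.4969, -0.1474, 0.1492]
ee_rot: [0.15, 0.691, -0.149, 0.691]
ft_force: [-0.5, 0.0, -0.7]
grip_width: 0.111
t 7.3 pos [ 0.4969 -0.1474  0.1492] jaw -24.5 q [ 0.796  0.225 -0.663  1.817  0.15   1.15  -0.342] F [-0.5  0.  -0.7] M [ 0.06 -0.03  0.02] grip 0.111
turn [ 0.05  0.01 -0.05] shift [11.2 -1.8  0.2] toolX [ 5.e-04  7.e-04 -1.e+00]
```

```bash
python3 -m inch '[[[0,0,0],[2,-1.8,0.2],0.95],[[0,0,0],[5,-1.8,0.2],0.95],[[0,0,0],[8,-1.8,0.2],0.95],[[0,0,0],[10,-1.8,0.2],0.95],[[0,0,0],[10,-1.8,0.2],0.95]]'
python3 - <<'E'
from h import *
plan([.4963,-.1491,.134],-24.5)
E
```

```text
clock: 7.92
position: [0.4966, -0.1492, 0.1393]
ee_rot: [0.15, 0.691, -0.149, 0.691]
ft_force: [0.5, -0.3, -1.7]
grip_width: 0.115
t 7.92 pos [ 0.4966 -0.1492  0.1393] jaw -24.5 q [ 0.796  0.236 -0.66   1.828  0.158  1.13  -0.345] F [ 0.5 -0.3 -1.7] M [-0.15 -0.3   0.01] grip 0.115
turn [ 0.05  0.04 -0.05] shift [ 5.3 -0.1 -0.3] toolX [ 1.e-03  5.e-04 -1.e+00]
```

```bash
python3 -m inch '[[[0,0,0],[2,0,-0.3],0.95],[[0,0,0],[4,0,-0.3],0.95],[[0,0,0],[5,0,-0.3],0.95],[[0,0,0],[5,0,-0.3],0.95]]'
python3 - <<'E'
from h import *
plan([.4963,-.1491,.129],-24.5)
E
```

```text
clock: 8.43
position: [0.4971, -0.1494, 0.1347]
ee_rot: [0.15, 0.69, -0.15, 0.692]
ft_force: [5.8, -3.0, 2.9]
grip_width: 0.114
t 8.43 pos [ 0.4971 -0.1494  0.1347] jaw -24.5 q [ 0.794  0.241 -0.659  1.833  0.163  1.119 -0.349] F [ 5.8 -3.   2.9] M [-0.69 -1.26  0.04] grip 0.114
turn [ 0.05  0.15 -0.06] shift [ 5.7 -0.  -0.8] toolX [ 2.8e-03 -1.0e-04 -1.0e+00]
```

```bash
python3 -m inch '[[[0,0,0],[0,0,0.6],0.95],[[0,0,0],[2,0,0.8],0.95],[[0,0,0],[4,0,0.8],0.95],[[0,0,0],[4,0,0.8],0.95]]'
python3 - <<'E'
from h import *
plan([.4963,-.1491,.124],-24.5)
E
```

```text
clock: 8.93
position: [0.4974, -0.1496, 0.1302]
ee_rot: [0.15, 0.69, -0.15, 0.692]
ft_force: [0.5, -1.1, -0.1]
grip_width: 0.111
t 8.93 pos [ 0.4974 -0.1496  0.1302] jaw -24.5 q [ 0.792  0.248 -0.658  1.836  0.167  1.112 -0.352] F [ 0.5 -1.1 -0.1] M [-0.26 -0.41  0.02] grip 0.111
turn [ 0.05  0.1  -0.06] shift [ 6.2 -0.  -1.3] toolX [ 2.e-03  2.e-04 -1.e+00]
```

```bash
python3 -m inch '[[[0,0.1,0],[2,0,0.1],0.95],[[0,0.1,0],[4,0,0.1],0.95],[[0,0.1,0],[5.5,0,0.1],0.95],[[0,0.1,0],[5.5,0,0.1],0.95]]'
python3 - <<'E'
from h import *
plan([.4974,-.1496,.124],-24.5)
E
```

```text
clock: 9.43
position: [0.4975, -0.1496, 0.1245]
ee_rot: [0.15, 0.691, -0.149, 0.691]
ft_force: [2.3, -1.5, 0.4]
grip_width: 0.111
t 9.43 pos [ 0.4975 -0.1496  0.1245] jaw -24.5 q [ 0.789  0.256 -0.656  1.84   0.173  1.103 -0.356] F [ 2.3 -1.5  0.4] M [-0.29 -0.54  0.05] grip 0.111
turn [ 0.05 -0.02 -0.06] shift [ 0.5  0.  -0.1] toolX [ 2.0e-04  1.1e-03 -1.0e+00]
```

```bash
python3 -m inch '[[[0,0,0],[1,0,0.2],0.95],[[0,0,0],[2,0,0.2],0.95],[[0,0,0],[3,0,0.2],0.95],[[0,0,0],[3,0,0.2],0.95]]'
python3 - <<'E'
from h import *
plan([.4974,-.1496,.124],-24.5)
E
```

```text
clock: 9.93
position: [0.4978, -0.1497, 0.1223]
ee_rot: [0.15, 0.691, -0.15, 0.691]
ft_force: [-3.6, 0.6, 13.5]
grip_width: 0.113
t 9.93 pos [ 0.4978 -0.1497  0.1223] jaw -24.5 q [ 0.788  0.259 -0.656  1.842  0.176  1.099 -0.358] F [-3.6  0.6 13.5] M [0.01 0.66 0.06] grip 0.113
turn [ 0.04  0.01 -0.04] shift [-1.7 -0.  -0.4] toolX [ 4.e-04  6.e-04 -1.e+00]
```

```bash
python3 -m inch '[[[-7,0,0],[0.3,0,0],0.95],[[-14,0,0],[0.3,0,0],0.95],[[-21,0,0],[0.3,0,0],0.95],[[-28,0,0],[0.3,0,0],0.95],[[-28,0,0],[0.3,0,0],0.95]]' 100
python3 - <<'E'
from h import *
plan([.4974,-.1496,.124],-24.5)
E
```

```text
clock: 10.55
position: [0.4979, -0.1495, 0.1224]
ee_rot: [-0.022, 0.707, 0.023, 0.707]
ft_force: [-1.3, 0.5, 8.4]
grip_width: 0.107
t 10.55 pos [ 0.4979 -0.1495  0.1224] jaw 3.7 q [ 0.845  0.273 -0.723  1.839  0.2    1.104  0.114] F [-1.3  0.5  8.4] M [0.06 0.26 0.  ] grip 0.107
turn [ 2.816e+01  2.000e-02 -5.000e-02] shift [-1.6 -0.  -0.5] toolX [ 5.e-04  7.e-04 -1.e+00]
```

```bash
python3 -m inch '[[[-8,0,0],[0.3,0,0],0.95],[[-16,0,0],[0.3,0,0],0.95],[[-24,0,0],[0.3,0,0],0.95],[[-32,0,0],[0.3,0,0],0.95],[[-40,0,0],[0.3,0,0],0.95],[[-46,0,0],[0.3,0,0],0.95],[[-46,0,0],[0.3,0,0],0.95]]'
python3 - <<'E'
from h import *
plan([.4974,-.1496,.124],-24.5)
E
```

```text
clock: 11.42
position: [0.4975, -0.1493, 0.1224]
ee_rot: [-0.297, 0.642, 0.298, 0.641]
ft_force: [-3.5, 0.9, 10.5]
grip_width: 0.106
t 11.43 pos [ 0.4975 -0.1493  0.1224] jaw 49.8 q [ 0.945  0.302 -0.843  1.835  0.249  1.115  0.881] F [-3.5  0.9 10.5] M [0.17 0.7  0.04] grip 0.106
turn [ 7.425e+01 -1.000e-02 -6.000e-02] shift [-1.6 -0.1 -0.3] toolX [-5.e-04  9.e-04 -1.e+00]
```

```bash
python3 -m inch '[[[-4,0,0],[0.3,0,0],0.95],[[-8,0,0],[0.3,0,0],0.95],[[-8,0,0],[0.3,0,0],0.95]]'
python3 - <<'E'
from h import *
plan([.4974,-.1496,.124],-24.5)
E
python3 -m inch '[[[-2,0,0],[0.3,0,0],0.95],[[-4,0,0],[0.3,0,0],0.95],[[-4,0,0],[0.3,0,0],0.95]]'
python3 - <<'E'
from h import *
plan([.4974,-.1496,.124],-24.5)
E
```

```text
clock: 11.8
position: [0.4974, -0.1492, 0.1224]
ee_rot: [-0.341, 0.619, 0.342, 0.619]
ft_force: [-2.2, -0.1, 8.8]
grip_width: 0.112
t 11.8 pos [ 0.4974 -0.1492  0.1224] jaw 57.8 q [ 0.963  0.309 -0.866  1.834  0.259  1.118  1.014] F [-2.2 -0.1  8.8] M [-0.01  0.53  0.05] grip 0.112
turn [ 8.231e+01 -4.000e-02 -7.000e-02] shift [-1.6 -0.2 -0.3] toolX [-9.e-04  9.e-04 -1.e+00]
clock: 12.18
position: [0.4973, -0.1494, 0.1224]
ee_rot: [-0.363, 0.607, 0.364, 0.606]
ft_force: [-1.9, -0.4, 7.5]
grip_width: 0.112
t 12.18 pos [ 0.4973 -0.1494  0.1224] jaw 61.8 q [ 0.972  0.312 -0.877  1.834  0.265  1.12   1.08 ] F [-1.9 -0.4  7.5] M [-0.16  0.41 -0.04] grip 0.112
turn [ 8.632e+01 -7.000e-02 -6.000e-02] shift [-1.6 -0.2 -0.1] toolX [-1.3e-03  5.0e-04 -1.0e+00]
```

```bash
for i in 1; do python3 -m inch '[[[-1.5,0,0],[0.3,0,0],0.95],[[-3,0,0],[0.3,0,0],0.95],[[-3,0,0],[0.3,0,0],0.95]]'; done
python3 - <<'E'
from h import *
plan([.4974,-.1496,.124],-24.5)
E
```

```text
clock: 12.55
position: [0.4972, -0.1495, 0.1224]
ee_rot: [-0.379, 0.597, 0.379, 0.597]
ft_force: [-2.0, -1.3, 6.7]
grip_width: 0.109
t 12.55 pos [ 0.4972 -0.1495  0.1224] jaw 64.8 q [ 0.979  0.315 -0.886  1.833  0.269  1.121  1.13 ] F [-2.  -1.3  6.7] M [-0.1   0.36 -0.07] grip 0.109
turn [ 8.931e+01 -8.000e-02 -6.000e-02] shift [-1.6 -0.2 -0. ] toolX [-1.6e-03  4.0e-04 -1.0e+00]
```

```bash
python3 -m inch '[[[-1.5,0,0],[0.3,0,0],0.95],[[-3,0,0],[0.3,0,0],0.95],[[-3,0,0],[0.3,0,0],0.95]]'
python3 - <<'E'
from h import *
plan([.4974,-.1496,.124],-24.5)
E
```

```text
clock: 12.92
position: [0.4971, -0.1495, 0.1224]
ee_rot: [-0.394, 0.587, 0.395, 0.586]
ft_force: [-0.6, -0.1, 7.9]
grip_width: 0.108
t 12.93 pos [ 0.4971 -0.1495  0.1224] jaw 67.8 q [ 0.986  0.317 -0.894  1.833  0.273  1.123  1.179] F [-0.6 -0.1  7.9] M [-0.03  0.35 -0.34] grip 0.108
turn [-8.77e+01  6.00e-02 -1.00e-01] shift [-1.6 -0.3 -0. ] toolX [-1.8e-03  4.0e-04 -1.0e+00]
```

```bash
python3 -m inch '[[[-1.5,0,0],[0.3,0,0],0.95],[[-2,0,0],[0.3,0,0],0.95],[[-2,0,0],[0.3,0,0],0.95]]'
python3 - <<'E'
from h import *
plan([.4974,-.1496,.124],-24.5)
E
```

```text
clock: 13.3
position: [0.4971, -0.1495, 0.1224]
ee_rot: [-0.404, 0.581, 0.405, 0.58]
ft_force: [-0.3, -0.7, 8.3]
grip_width: 0.107
t 13.3 pos [ 0.4971 -0.1495  0.1224] jaw 69.8 q [ 0.99   0.319 -0.9    1.833  0.276  1.123  1.211] F [-0.3 -0.7  8.3] M [ 0.02  0.32 -0.35] grip 0.107
turn [-8.573e+01  7.000e-02 -1.000e-01] shift [-1.6 -0.3  0. ] toolX [-1.9e-03  4.0e-04 -1.0e+00]
```

```bash
python3 -m inch '[[[1,0,0],[0,0,0],0.95],[[2,0,0],[0,0,0],0.95],[[2,0,0],[0,0,0],0.95]]'
python3 - <<'E'
from h import *
plan([.4974,-.1496,.124],-24.5)
E
```

```text
clock: 13.68
position: [0.4971, -0.1495, 0.1224]
ee_rot: [-0.394, 0.588, 0.395, 0.587]
ft_force: [-1.4, -0.8, 5.0]
grip_width: 0.109
t 13.68 pos [ 0.4971 -0.1495  0.1224] jaw 67.8 q [ 0.985  0.317 -0.894  1.833  0.273  1.123  1.178] F [-1.4 -0.8  5. ] M [-0.1   0.06 -0.16] grip 0.109
turn [-8.775e+01  7.000e-02 -1.100e-01] shift [-1.6 -0.3  0. ] toolX [-2.e-03  4.e-04 -1.e+00]
```

```bash
python3 -m inch '[[[0,0,0],[0,0,0],0.85],[[0,0,0],[0,0,0],0.75],[[0,0,0],[0,0,0],0.6],[[0,0,0],[0,0,0],0.6]]'
python3 -m inch '[[[0,0,0],[-30,0,0],0.6],[[0,0,0],[-80,0,0],0.6],[[0,0,0],[-80,0,0],0.6],[[0,0,0],[-80,0,0],0.6]]'
python3 look.py c 380 175 50 50 215 190 50 60
python3 - <<'E'
from h import *
plan([.4974,-.1496,.124],-24.5)
E
```

```text
clock: 14.18
position: [0.4969, -0.1494, 0.1223]
ee_rot: [-0.394, 0.588, 0.395, 0.586]
ft_force: [0.8, 0.7, 0.8]
grip_width: 0.4
clock: 14.68
position: [0.4968, -0.1495, 0.2017]
ee_rot: [-0.393, 0.588, 0.395, 0.586]
ft_force: [-0.3, 0.1, -0.3]
grip_width: 0.398
top scale 7
side scale 7
t 14.78 pos [ 0.4964 -0.1493  0.2011] jaw 67.8 q [ 1.03   0.229 -0.925  1.74   0.19   1.271  1.242] F [-0.1  0.7  0.4] M [-0.01 -0.01 -0.01] grip 0.399
turn [-87.74   0.17  -0.22] shift [77.1 -1.4  0.2] toolX [-0.0042  0.0013 -1.    ]
```

View pics/c.png

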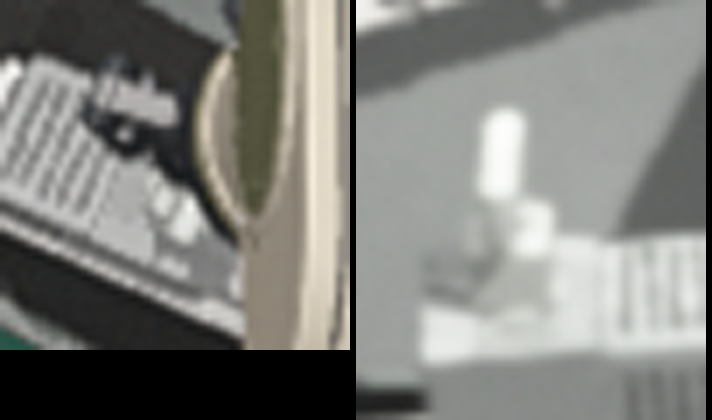

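```bash
cat > ovr.py <<'E'
from h import *
T=load("top0");S=load("side0");x,y,a=.5937,.0174,np.radians(53.7)
parts=[box(.098,.040,0,.034),box(.0225,.0125,.018,.068),box(.0125,.0125,.018,.068,.03),box(.0125,.0125,.018,.068,-.03)]
out=[]
for c,(x0,y0,w,h) in((T,(322,150,44,44)),(S,(298,226,52,44))):
    k=9 if w==44 else 8
    v=cv2.resize(c["pixels"][y0:y0+h,x0:x0+w,::-1],None,fx=k,fy=k,interpolation=cv2.INTER_CUBIC)
    for B in parts:
        q=(proj(c,place(B,x,y,a))+.5-[x0,y0])*k
        cv2.polylines(v,[cv2.convexHull(np.round(q).astype(np.int32))],True,(0,0,255),1)
    out.append(v[:352])
cv2.imwrite("pics/rack.png",np.hstack(out))
E
python3 ovr.py
```

```text
(no output)
```

View pics/rack.png

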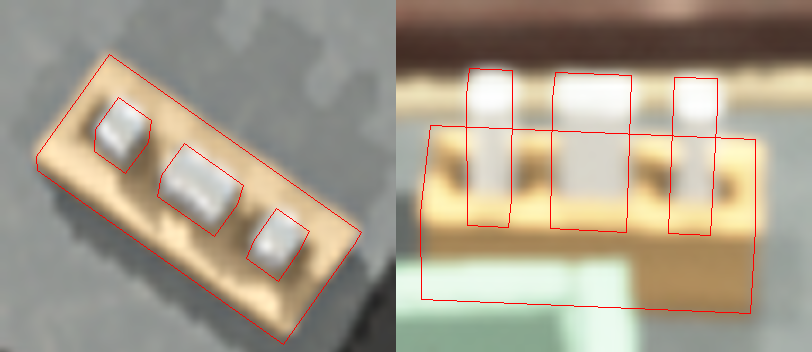

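```bash
python3 - <<'E'
from h import *
plan([.5937,.0168,.20],-36.3,False)
E
```

```text
t 14.78 pos [ 0.4964 -0.1493  0.2011] jaw 67.8 q [ 1.03   0.229 -0.925  1.74   0.19   1.271  1.242] F [-0.1  0.7  0.4] M [-0.01 -0.01 -0.01] grip 0.399
turn [104.06  -0.24  -0.16] shift [  0.9 -27.2 190.6] toolX [-0.0042  0.0013 -1.    ]
```

```bash
python3 -m inch '[[[10,0,0],[0,-4,30],0.5],[[20,0,0],[0,-10,70],0.5],[[30,0,0],[0,-15,110],0.5],[[40,0,0],[0,-20,150],0.5],[[50,0,0],[1,-27,190.6],0.5],[[60,0,0],[1,-27,190.6],0.5],[[70,0,0],[1,-27,190.6],0.5],[[80,0,0],[1,-27,190.6],0.5],[[90,0,0],[1,-27,190.6],0.5],[[104,-0.2,-0.2],[1,-27,190.6],0.5]]'
python3 look.py d 380 175 50 50 215 190 50 60
python3 - <<'E'
from h import *
plan([.5937,.0168,.10],-36.3,False)
E
```

```text
clock: 16.02
position: [0.593, 0.0168, 0.1984]
ee_rot: [0.202, 0.679, -0.203, 0.676]
ft_force: [0.2, -0.2, -1.0]
grip_width: 0.5
top scale 7
side scale 7
t 16.12 pos [0.593  0.017  0.1987] jaw -33.1 q [ 0.438  0.361 -0.679  1.562  0.232  1.304 -0.85 ] F [ 0.2  0.1 -0.3] M [0.02 0.02 0.02] grip 0.506
turn [ 3.2  -0.13  0.12] shift [98.7  0.4  0.9] toolX [-3.e-03 -4.e-04 -1.e+00]
```

View pics/d.png

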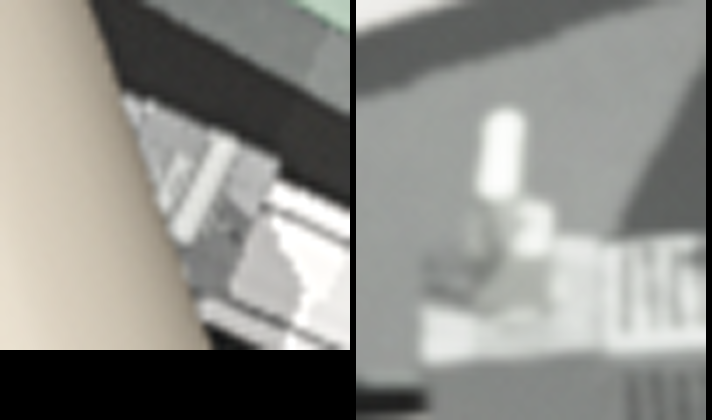

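```bash
python3 - <<'E'
from h import *
for n in("d",):
    T=load("top_"+n);W=cloud(T)
    p=W[180:215,400:420].reshape(-1,3);p=p[(p[:,2]>.13)&(p[:,2]<.16)];print(len(p),p.mean(0),np.median(p[:,2]),cv2.minAreaRect((p[:,:2]*1000).astype(np.float32)))
    x=p[:,:2]-p[:,:2].mean(0);u,s,v=np.linalg.svd(x);print(np.degrees(np.arctan2(v[0,1],v[0,0])))
    S=load("side_"+n)
    v=cv2.resize(S["pixels"][195:245,222:262,::-1],None,fx=12,fy=12,interpolation=cv2.INTER_CUBIC)
    for B in KEY:
        q=(proj(S,place(B,.4973,-.1488,np.radians(153),.094))+.5-[222,195])*12
        cv2.polylines(v,[cv2.convexHull(np.round(q).astype(np.int32))],True,(0,0,255),1)
    cv2.imwrite("pics/d2.png",v)
E
```

```text
78 [ 0.49596051 -0.1479764   0.14561298] 0.14583386158675005 ((495.9150695800781, -148.3670196533203), (11.289410591125488, 43.01490020751953), 62.55278015136719)
152.20106982980278
```

View pics/d2.png

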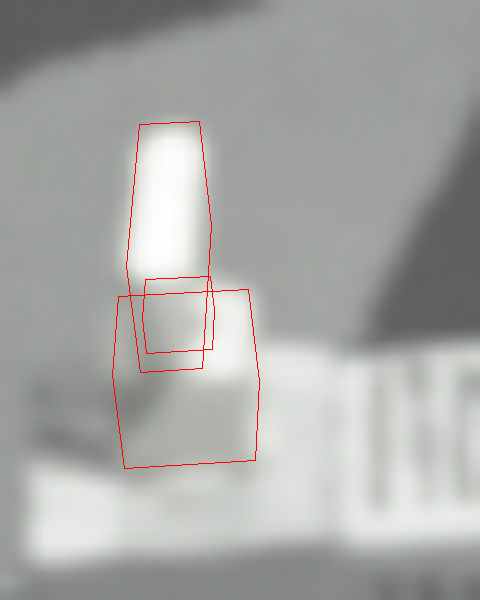

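```bash
python3 -m inch '[[[3.2,-0.1,0.1],[40,0.4,0.9],0.5],[[3.2,-0.1,0.1],[80,0.4,0.9],0.5],[[3.2,-0.1,0.1],[98,0.4,0.9],0.5],[[3.2,-0.1,0.1],[98,0.4,0.9],0.5],[[3.2,-0.1,0.1],[98,0.4,0.9],0.5]]'
python3 look.py e 322 150 44 44 298 210 52 60
python3 - <<'E'
from h import *
plan([.5937,.0168,.041],-36.3,False)
E
```

```text
clock: 16.75
position: [0.5946, 0.017, 0.1022]
ee_rot: [0.22, 0.672, -0.22, 0.672]
ft_force: [0.7, -1.2, 0.2]
grip_width: 0.5
top scale 8
side scale 7
t 16.85 pos [0.5946 0.0169 0.1023] jaw -36.3 q [ 0.411  0.448 -0.645  1.667  0.293  1.124 -0.948] F [ 0.8  0.3 -0.5] M [-0.   -0.05 -0.01] grip 0.502
turn [ 0.03  0.08 -0.06] shift [61.3 -0.7 -0.8] toolX [ 0.0017 -0.     -1.    ]
```

View pics/e.png

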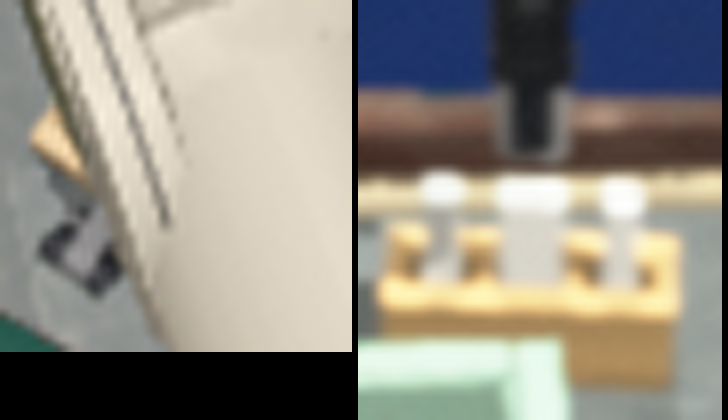

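```bash
python3 -m inch '[[[0,0.1,-0.1],[25,-0.7,-0.8],0.5],[[0,0.1,-0.1],[50,-0.7,-0.8],0.5],[[0,0.1,-0.1],[62,-0.7,-0.8],0.55],[[0,0.1,-0.1],[62,-0.7,-0.8],0.6],[[0,0.1,-0.1],[62,-0.7,-0.8],0.7],[[0,0.1,-0.1],[62,-0.7,-0.8],0.7]]' 25
python3 look.py f 322 150 44 44 298 210 52 60
python3 - <<'E'
from h import *
plan([.5937,.0168,.041],-36.3,False)
E
```

```text
clock: 17.6
position: [0.5943, 0.0169, 0.0412]
ee_rot: [0.22, 0.672, -0.22, 0.672]
ft_force: [0.5, 0.3, -0.1]
grip_width: 0.296
top scale 8
side scale 7
t 17.7 pos [0.594  0.0168 0.0409] jaw -36.3 q [ 0.387  0.52  -0.618  1.713  0.345  1.019 -0.985] F [ 1.1 -0.3 -0.7] M [-0.04  0.03 -0.04] grip 0.3
turn [0.02 0.03 0.02] shift [-0.1 -0.2 -0.3] toolX [ 2.e-04 -5.e-04 -1.e+00]
```

View pics/f.png

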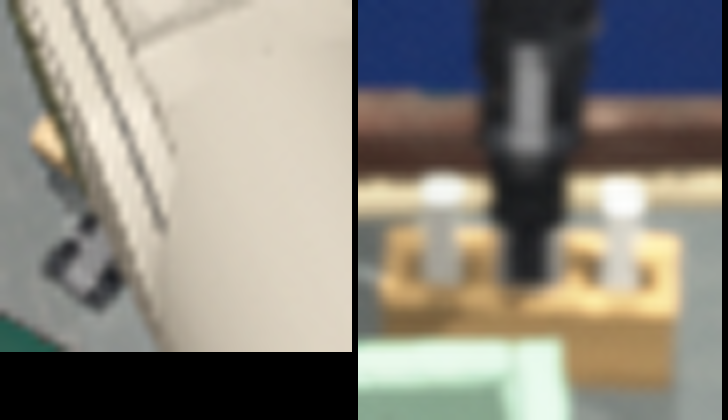

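```bash
python3 -m inch '[[[0,0,0],[0,-0.2,-0.2],0.78],[[0,0,0],[0,-0.2,-0.2],0.82],[[0,0,0],[0,-0.2,-0.2],0.86],[[0,0,0],[0,-0.2,-0.2],0.95],[[0,0,0],[0,-0.2,-0.2],0.95],[[0,0,0],[0,-0.2,-0.2],0.95]]' 40
python3 - <<'E'
from h import *
plan([.5937,.0168,.041],-36.3,False)
E
```

```text
clock: 18.45
position: [0.594, 0.0165, 0.041]
ee_rot: [0.22, 0.672, -0.22, 0.672]
ft_force: [2.4, -1.5, -0.2]
grip_width: 0.141
t 18.45 pos [0.594  0.0165 0.041 ] jaw -36.3 q [ 0.387  0.52  -0.618  1.713  0.345  1.019 -0.985] F [ 2.4 -1.5 -0.2] M [-0.38 -0.52  0.02] grip 0.141
turn [0.02 0.05 0.01] shift [-0.   0.1 -0.4] toolX [ 7.e-04 -7.e-04 -1.e+00]
```

```bash
python3 -m inch '[[[0,0,0],[0,0,0.4],0.95],[[0,0,0],[-6,0,0.4],0.95],[[0,0,0],[-12,0,0.4],0.95],[[0,0,0],[-20,0,0.4],0.95],[[0,0,0],[-30,0,0.4],0.95],[[0,0,0],[-60,0,0.4],0.95],[[0,0,0],[-110,0,0.4],0.95],[[0,0,0],[-160,0,0.4],0.95],[[0,0,0],[-160,0,0.4],0.95]]'
python3 look.py g 300 130 80 80 290 180 60 90
python3 - <<'E'
from h import *
plan([.458,-.2305,.20],-24.5,False)
E
```

```text
clock: 19.58
position: [0.5962, 0.0171, 0.2059]
ee_rot: [0.221, 0.669, -0.219, 0.675]
ft_force: [0.3, 0.2, -0.0]
grip_width: 0.134
top scale 4
side scale 6
t 19.68 pos [0.5942 0.0165 0.2015] jaw -36.3 q [ 0.435  0.357 -0.674  1.56   0.229  1.304 -0.902] F [ 0.4 -0.  -0.5] M [ 0.02 -0.04  0.01] grip 0.141
turn [-11.78   0.11   0.  ] shift [   1.5 -279.7   36.3] toolX [ 0.0016 -0.001  -1.    ]
```

View pics/g.png

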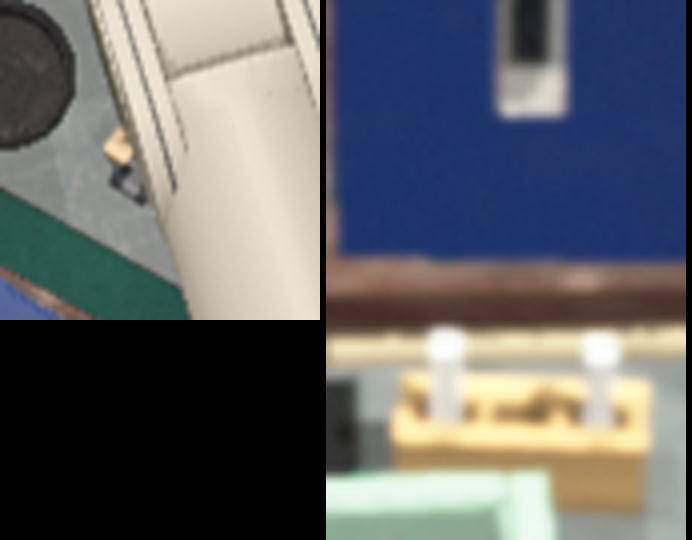

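```bash
python3 - <<'E'
from h import *
plan([.459,-.2315,.23],-24.6,False)
E
```

```text
t 19.68 pos [0.5942 0.0165 0.2015] jaw -36.3 q [ 0.435  0.357 -0.674  1.56   0.229  1.304 -0.902] F [ 0.4 -0.  -0.5] M [ 0.02 -0.04  0.01] grip 0.141
turn [-11.68   0.11   0.  ] shift [ -28.5 -279.9   37.8] toolX [ 0.0016 -0.001  -1.    ]
```

```bash
python3 -m inch '[[[0,0,0],[-28,0,0],0.95],[[-3,0,0],[-28,-40,5],0.95],[[-6,0,0],[-28,-90,12],0.95],[[-9,0,0],[-28,-140,19],0.95],[[-11.7,0,0],[-28,-190,26],0.95],[[-11.7,0,0],[-28,-240,33],0.95],[[-11.7,0.1,0],[-28,-270,37],0.95],[[-11.7,0.1,0],[-28,-280,38],0.95],[[-11.7,0.1,0],[-28,-280,38],0.95],[[-11.7,0.1,0],[-28,-280,38],0.95]]'
python3 - <<'E'
from h import *
plan([.459,-.2315,.15],-24.6,False)
E
```

```text
clock: 20.92
position: [0.4599, -0.2301, 0.2293]
ee_rot: [0.15, 0.691, -0.149, 0.691]
ft_force: [0.6, 0.2, 0.0]
grip_width: 0.139
t 20.93 pos [ 0.4599 -0.2301  0.2293] jaw -24.4 q [ 0.897  0.129 -0.561  1.728  0.071  1.305 -0.106] F [0.6 0.2 0. ] M [0.09 0.04 0.03] grip 0.139
turn [ 0.15 -0.01 -0.03] shift [79.3 -1.7 -0.2] toolX [ 0.e+00  7.e-04 -1.e+00]
```

Descend to just above the gap and check the alignment against the gauge.

```bash
python3 -m inch '[[[0.1,0,0],[30,-1.7,-0.2],0.95],[[0.1,0,0],[60,-1.7,-0.2],0.95],[[0.1,0,0],[79,-1.7,-0.2],0.95],[[0.1,0,0],[79,-1.7,-0.2],0.95],[[0.1,0,0],[79,-1.7,-0.2],0.95]]'
python3 look.py i 370 165 130 90 130 190 130 80
python3 - <<'E'
from h import *
plan([.459,-.2315,.0715],-24.6,False)
S=load("side_i")
v=cv2.resize(S["pixels"][190:270,130:270,::-1],None,fx=5.7,fy=5.7,interpolation=cv2.INTER_CUBIC)
cv2.imwrite("pics/i2.png",v)
T=load("top_i")
v=cv2.resize(T["pixels"][165:255,370:500,::-1],None,fx=6,fy=6,interpolation=cv2.INTER_CUBIC)
cv2.imwrite("pics/i3.png",v)
E
```

```text
clock: 21.55
position: [0.4598, -0.231, 0.1512]
ee_rot: [0.15, 0.691, -0.15, 0.691]
ft_force: [-0.1, -0.6, 0.7]
grip_width: 0.137
top scale 3
side scale 3
t 21.65 pos [ 0.4597 -0.2314  0.1514] jaw -24.5 q [ 0.885  0.197 -0.558  1.829  0.113  1.146 -0.139] F [ 0.  -0.3 -1.2] M [-0.04 -0.02  0.  ] grip 0.14
turn [ 0.08  0.08 -0.03] shift [79.9 -0.4 -0.7] toolX [ 1.5e-03 -1.0e-04 -1.0e+00]
```

View pics/i2.png

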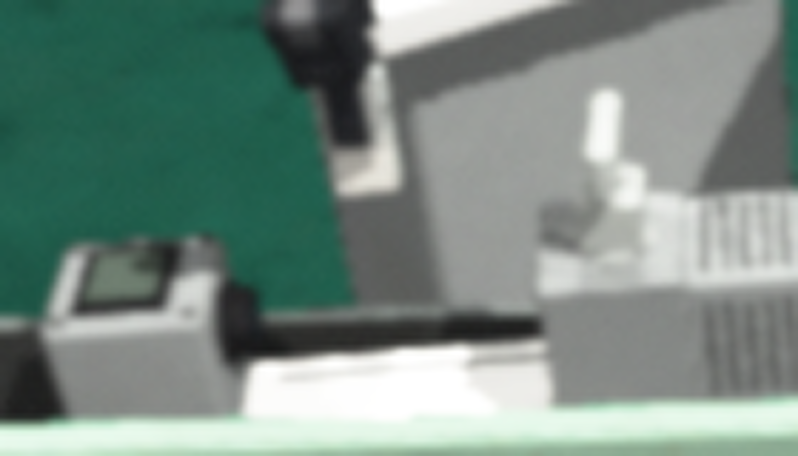

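View pics/i3.png

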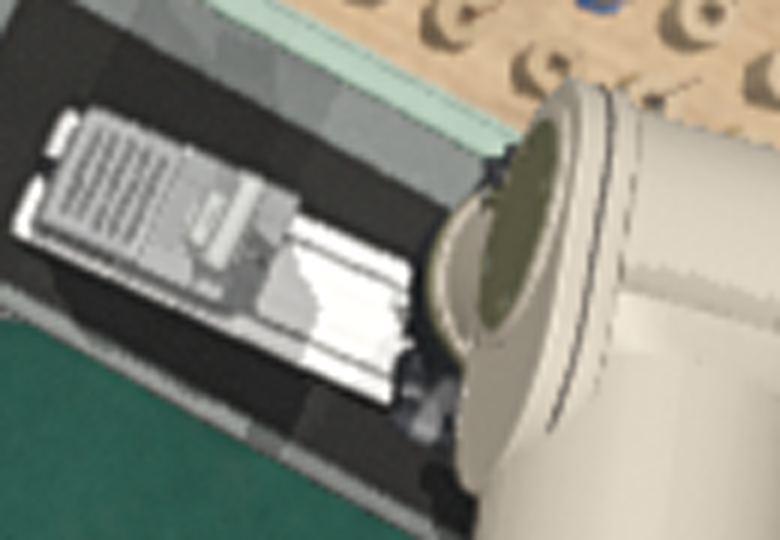

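```bash
python3 -m inch '[[[0.1,0.1,0],[20,-0.4,-0.7],0.95],[[0.1,0.1,0],[40,-0.4,-0.7],0.95],[[0.1,0.1,0],[60,-0.4,-0.7],0.95],[[0.1,0.1,0],[75,-0.4,-0.7],0.95],[[0.1,0.1,0],[80,-0.4,-0.7],0.95],[[0.1,0.1,0],[80,-0.4,-0.7],0.95],[[0.1,0.1,0],[80,-0.4,-0.7],0.95]]'
python3 look.py j 370 165 130 90 130 190 130 80
python3 - <<'E'
from h import *
plan([.459,-.2315,.0715],-24.6,False)
S=load("side_j");k=8
a=np.radians(65.4)
from workcell import readout
p=readout.get_obs()["position"]
im=S["pixels"]
v=cv2.resize(im[190:265,165:240,::-1],None,fx=k,fy=k,interpolation=cv2.INTER_CUBIC)
def pl(B,x,y,a,z,col):
    q=(proj(S,place(B,x,y,a,z))+.5-[165,190])*k
    cv2.polylines(v,[cv2.convexHull(np.round(q).astype(np.int32))],True,col,1)
pl(box(.0225,.0125,0,.05),p[0],p[1],a,p[2]-.023,(0,0,255))
# lamp front face and lens end plane, about the beam (.459,-.2315)
pl(box(.0005,.06,.040,.090,.06),.459,-.2315,a,0,(255,0,0))
pl(box(.0005,.03,.05,.078,-.053),.459,-.2315,a,0,(255,0,0))
cv2.imwrite("pics/j2.png",v)
E
```

```text
clock: 22.52
position: [0.4595, -0.2317, 0.0721]
ee_rot: [0.151, 0.691, -0.151, 0.691]
ft_force: [-0.9, -0.8, -0.1]
grip_width: 0.139
top scale 3
side scale 3
t 22.62 pos [ 0.4594 -0.2317  0.072 ] jaw -24.6 q [ 0.86   0.295 -0.542  1.904  0.18   0.99  -0.192] F [-0.  -0.  -1.3] M [-0.03  0.03  0.02] grip 0.138
turn [-0.02  0.04 -0.02] shift [ 0.5  0.  -0.4] toolX [ 7.e-04  0.e+00 -1.e+00]
```

View pics/j2.png

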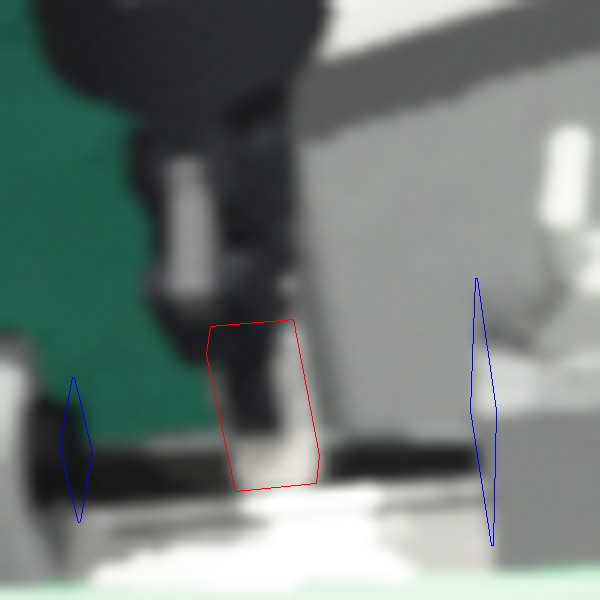

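View pics/j.png

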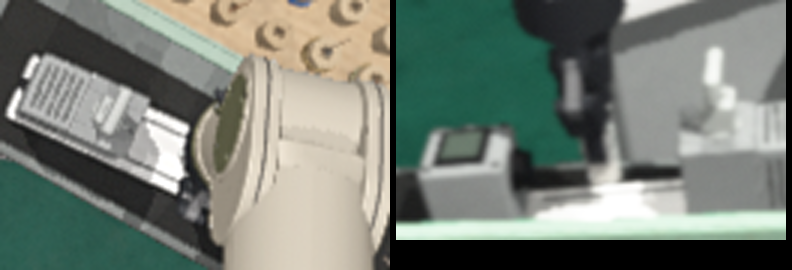

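```bash
python3 - <<'E'
from h import *
plan([.459,-.2315,.072],-24.6,False)
from workcell import manip
print(manip.hand_in())
E
```

```text
t 22.62 pos [ 0.4594 -0.2317  0.072 ] jaw -24.6 q [ 0.86   0.295 -0.542  1.904  0.18   0.99  -0.192] F [-0.  -0.  -1.3] M [-0.03  0.03  0.02] grip 0.138
turn [-0.02  0.04 -0.02] shift [-0.   0.  -0.4] toolX [ 7.e-04  0.e+00 -1.e+00]
the job is handed in; nothing more can be done
None
```

I fitted the tee key, turned it anticlockwise to the stop and left it on. The wide glass is now held upright in the light path, and the job was handed in at 22.6 s.

**Key and shutter**
- The key went down until it met 13.5 N at the collar. Its seated height of 94 mm agrees with both camera views.
- At the end of the turn the reaction rose to 0.35 N m, against 0.03 N m of spindle friction, so I took that as the stop. The torque stayed at 0.35 N m over the last 2 degrees, so the key probably slipped about 1 degree in the pads.
- Afterwards the camera showed the wing about 87 degrees from the light path. I expected at most about 86 (80 of turn plus the socket's play), which is within measuring error. I could not see the vane itself.

**Glass**
- I gripped it on the frosted sides at 40 N. I took the two narrow glasses to be undisturbed: the picture after the lift shows both still standing in the rack.
- The light point is about 64 mm up, and the glass stands about 90 mm from the spindle along the path and under 1 mm off its centre line. The gauge's direction is known to about 1 degree, so the true sideways error could reach about 1.6 mm.
- No contact force showed during the final descent, and the side picture shows the glass midway between lamp and lens.

**Disagreements**
- The side camera placed things 1 to 2 mm off from the robot's own readings.
- The collar came out about 2 mm lower than the sum of the given heights, but it fits the stated key top of 84 mm above the beam.
- The tin and the spool were not checked again at the end. Nothing I did went near them after the key was picked up.

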